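Take an unscrewed controller stack apart into its cradles

TASK

This controller is unscrewed and its parts just rest on one another in its steel bottom pan. Take it apart from the top down - fan, finned heat sink, processor module, then the main board - and put each into the cradle cut to its size and shape, lying level and right way up on the foam pad inside the four corner brackets, its long side along the cradle's. Set everything down gently, never dropped, and leave all four parts resting in their cradles.

Things in the scene. Friction and masses are not known exactly. Their poses are not given: they have to be found in the camera images.
- fan_center (a point): Cooling fan, top of the stack: square black plastic frame 40 x 40 mm, 20 mm high, with an impeller, 40 g. Point: its centre, 10 mm above its underside; z up, x and y along its sides. Take it across two opposite sides. It just rests on the heat sink.
- heatsink_center (a point): Heat sink, second from the top: bare aluminium, 66 mm (x) by 46 mm (y), 25 mm high: 5 mm base, eight upright fins along x. 100 g. Point: its centre, 12.5 mm above its underside; z up. Take it across its 46 mm width by the outer fins. It rests on the flat aluminium top of the processor module, which is 4 mm wider on each side.
- module_center (a point): Processor module, third: green board 96 mm (x) by 54 mm (y), 3 mm thick, under an aluminium slab 74 x 54 x 10 mm; 13 mm high in all, green ends show. 140 g. Point: its centre, 6.5 mm above its underside; z up. Take it at the middle across its 54 mm width. In the stack there are 5 mm of air under it (it rests on two connector strips); silver cans stand 4 mm from one end.
- mainboard_center (a point): Main board, bottom: black frame 140 mm (x) by 62 mm (y), 12 mm high with the green board in it; two connector strips on top, 5 mm higher; three silver cans (tops 36 mm above the underside) across the -x end, grey terminal block (28 mm) across +x. 170 g. Point: middle of the frame, 6 mm above its underside; z up. Take the frame at the middle across its 62 mm width.
- pan: The controller's fixed sheet-steel bottom pan, 172 mm (x) by 92 mm, a 14 mm flange at each short end, long sides open. Origin: centre of its underside. The main board rests on its two rails, underside 12 mm above the table and 10 mm above the pan's floor. Stack 87 mm high, its parts centred and lined up on the pan to 2 mm and 0.03 rad. In any of the five spots, turned up to 0.4 rad.
- cradle_fan_seat (a point): Fixed cradle for the fan: light grey base 68 x 68 mm, 4 mm thick; black foam pad 24 x 24 mm, top 12 mm above the table; four dark blue corner brackets 18 mm high around a space of 56 x 56 mm (8 mm to spare on each side of the fan); between them 38 mm of each side is open for fingers. Point: centre of the pad's top, z up, x along the longer side (it is square). In any of five spots, turned up to 0.75 rad.
- cradle_sink_seat (a point): Fixed cradle for the heat sink: light grey base 94 x 74 mm, 4 mm thick; black foam pad 50 x 30 mm, top 12 mm above the table; four dark blue corner brackets 18 mm high around a space of 82 x 62 mm (8 mm to spare on each side of the heat sink); between them 60 mm of the long sides is open for fingers. Point: centre of the pad's top, z up, x along the longer side. In any of five spots, turned up to 1.0 rad.
- cradle_module_seat (a point): Fixed cradle for the processor module: light grey base 124 x 82 mm, 4 mm thick; black foam pad 80 x 38 mm, top 12 mm above the table; four dark blue corner brackets 18 mm high around a space of 112 x 70 mm (8 mm to spare on each side of the processor module); between them 84 mm of the long sides is open for fingers. Point: centre of the pad's top, z up, x along the longer side. In any of five spots, turned up to 0.5 rad.
- cradle_main_seat (a point): Fixed cradle for the main board: light grey base 168 x 90 mm, 4 mm thick; black foam pad 124 x 46 mm, top 12 mm above the table; four dark blue corner brackets 18 mm high around a space of 156 x 78 mm (8 mm to spare on each side of the main board); between them 128 mm of the long sides is open for fingers. Point: centre of the pad's top, z up, x along the longer side. In any of five spots, turned up to 0.4 rad.
There are look-alikes about, which are no part of the job. Leave any red look-alike of the part that bears cradle_module_seat alone. Leave any green look-alike of the part that bears heatsink_center alone.

How it is judged:
By the outcome, as a careful person would: the job done as asked, in the order asked, and still so for the second after the job is handed in, with the robot touching nothing.
It also fails if it takes over 128 s, if anything falls off the work surface, if the arm or the gripper's body presses on something with over 40 N, if the wrist force passes 120 N, or if a joint passes its speed limit or range.

ROBOT

A 7-joint arm with a two-finger parallel gripper is mounted at the origin on the work surface. World frame = base frame: x ahead of the robot, y to its left, z up, the work surface at z = 0. Lengths are in mm, angles in rad, forces in N, time in s.
With the tool pointing down it reaches from about 400 to 850 mm from the base axis. Payload 10.4 kg.
Tool frame: the origin (TCP) lies at the centre of the arm's flange, where the gripper is bolted on; the fingertips stand 182 mm ahead of it and the grasp point (between the pads) lies 164 mm ahead of it; x points along the fingers, z is the direction in which the jaws open and shut, and the axes are right-handed (so a half turn about x gives the same grasp; the last joint's range is limited). The gripper opens to 87 mm and grips with 3 to 60 N. Pads are 19 mm wide; open, the fingers measure 117 mm over their backs; the gripper's body (75 mm by 190 mm) begins 51 mm behind the grasp point.
Start: joints at [1.296, 0.332, -0.065, 1.46, 0.022, 1.35, -0.088], TCP at [155.731, -605.294, 404.776] pointing down, gripper open.
Joint ranges: [-2.6, 2.6], [-0.5, 2.12], [-1.47, 1.34], [0.16, 2.42], [-1.27, 4.41], [0.06, 2.06], [-2.6, 2.6]. Speed limits (rad/s): [2.22, 2.22, 2.79, 2.79, 3.14, 3.14, 3.14].

INTERFACE

Orientations are given as a unit quaternion [x, y, z, w].
In Python, from plant import env gives the robot as it stands.
- The arm moves only by the tool play_rows, never from a script. Its argument "targets" is a list of rows, each an object with "linear": the shift along the tool's x, y, z in m, a list of three; "roll": the turn about the tool's x in rad. A call has 1 to 20 rows; each row shifts and turns the pose as measured when the row begins, along the tool's axes as they then stand; what a row does not reach is not made up. A row lasts 1/12 s, in which the tool goes at most 41.7 mm and 7.16 degrees, less where a joint would pass 70% of its speed; a pose out of reach is approached as far as the arm can. A call with a gripper value outside its range is refused whole. "gripper" is the closure in counts, from 0 (fully open) to 255 (shut), set as the call begins (left out, the last holds). The fingers move at their own pace and stop on an object; "force" is the grip in N (left out, the last holds). Time passes only in rows, so rows that do not move let the fingers close. It gives the time, the measured TCP pose, the force and the opening at its end, in the units of the state.
- env.state(): the state, without advancing time (a new reading comes with each control period).
- env.snapshot(name): name is "side" or "top" or "wrist"; returns (picture, depth): 384x512x3 uint8, red, green, blue; 384x512 float32, mm along the optical axis (not along the pixel's ray), 0 where there is no reading.
- env.camera_model(name): a dict with "fx", "fy", "cx", "cy" (pixels), "origin" and "orientation" of the camera in the world; the wrist camera has in their place "hand_eye" (4x4, takes a point from camera to tool coordinates, whose origin is the TCP and whose axes are the tool frame's). Camera axes: x right, y up, looking along -z (the intrinsics and any distortion apply to the point x, -y, -z); pixel columns grow to the right and rows downward; lengths in mm; the calibration is good to about 2 mm. A picture is of the moment at which its call begins: read the wrist's pose just before it. camera_model takes no time and is no camera call.
- env.sign_off(): hands the job in, once; it reports no verdict.
The state is a dict: "clock": time; "q": joint angles; "dq": joint speeds; "tau": joint torques, N m; "ee_pos": TCP position; "tcp_rot": TCP orientation; "contact_force": force on the tool from outside, world axes, zero at the start; "moment": the same for the moment, N m; "width": opening from 0.0 (shut) to 1.0 (fully open).
Only numpy, scipy, OpenCV 4.12 (cv2) and the standard library are available. Lean on these libraries where they do the work, as an engineer would, in place of code of your own. Each camera call takes 0.05 s, during which the arm holds its last target.

## Working session

There is one attempt and no reset: what is moved stays moved. The work goes in short steps, Python scripts to look and compute and a tool call to move; the robot and the scene stay as the last step left them, time stands still between calls to the robot, and variables do not carry over. Pictures are saved under pics/ and viewed, and the job is handed in when it is done.

Besides the shell and the picture viewer there is one more tool, called after "Request:" in YAML: its name, and indented under it one key for each argument. play_rows: Moves the arm, as the interface text tells. Its arguments: {"type":"object","properties":{"targets":{"type":"array"},"gripper":{"type":"number"},"force":{"type":"number"}},"required":["targets"]}

```bash
ls; mkdir -p pics; cat > h.py <<'E'
import numpy as np, cv2
from scipy.spatial.transform import Rotation as R
from plant import env
def save(n,im): cv2.imwrite('pics/'+n+'.png',im[:,:,::-1])
E
python3 - <<'E'
from h import *
print(env.state())
for n in ('top','side','wrist'):
    print(n,env.camera_model(n))
for n in ('top','side'):
    p,d=env.snapshot(n); save(n+'0',p); np.save('pics/'+n+'0.npy',d); print(d.min(),d.max())
E
```

```text
pics
{'clock': 0.0, 'q': array([ 1.29636658,  0.33286532, -0.06471365,  1.4609574 ,  0.02162139,
        1.34989198, -0.0884658 ]), 'dq': array([ 8.01455072e-04, -1.66948965e-05,  7.19395018e-04, -2.09657523e-04,
        5.89515916e-04,  7.20050144e-04, -1.27987405e-03]), 'tau': array([-6.63790361e-04, -6.23241091e+01,  2.44569633e-02, -3.89901531e+01,
       -6.13125530e-02,  3.93992686e-02,  1.37219831e-04]), 'ee_pos': array([ 155.71154888, -605.15497043,  403.95020472]), 'tcp_rot': array([ 0.43351494,  0.55926418, -0.43294475,  0.55843283]), 'contact_force': array([ 0.95685141,  0.13773962, -0.39239083]), 'moment': array([ 0.02458138, -0.02863256,  0.01266192]), 'width': 1.0000546378277964}
top {'fx': 461.78831010883073, 'fy': 461.78831010883073, 'cx': 258.551983632636, 'cy': 190.37342054272332, 'origin': array([ 326.98375764,   36.70716161, 1433.19719846]), 'orientation': array([ 0.02795516, -0.03092893, -0.70171735,  0.71123461])}
side {'fx': 369.9714009182591, 'fy': 369.9714009182591, 'cx': 251.1473218924679, 'cy': 192.10905808174894, 'origin': array([257.75689708, 683.90605443, 826.93843289]), 'orientation': array([-0.04833924,  0.34955807,  0.92556783, -0.13710094])}
wrist {'fx': 304.63684328226725, 'fy': 304.63684328226725, 'cx': 256.2898414293911, 'cy': 192.28993802590958, 'hand_eye': array([[ 6.37660708e-04,  2.94566293e-01, -9.55630835e-01,
         1.95411001e+01],
       [ 1.31495685e-03,  9.55629956e-01,  2.94566899e-01,
         8.22136580e+01],
       [ 9.99998932e-01, -1.44444705e-03,  2.22025710e-04,
        -1.01988433e+00],
       [ 0.00000000e+00,  0.00000000e+00,  0.00000000e+00,
         1.00000000e+00]])}
0.0 2297.508
0.0 3463.1978
```

View pics/top0.png

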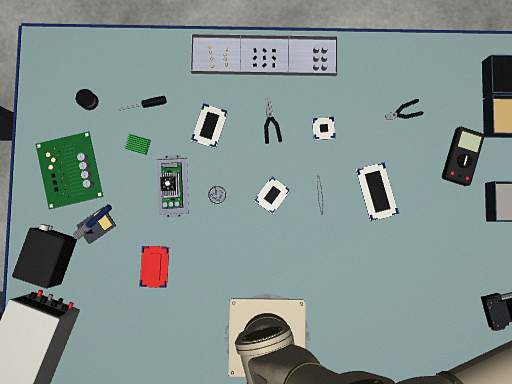

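View pics/side0.png

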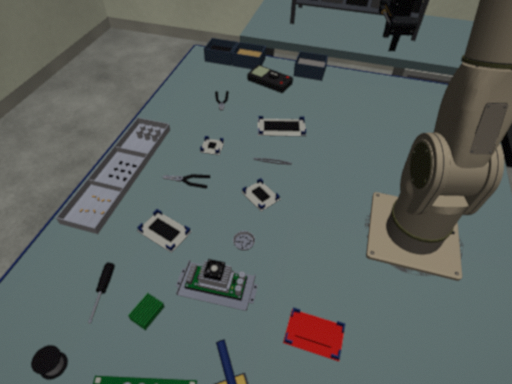

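```bash
cat >> h.py <<'E'
def cam(name,st=None):
    m=env.camera_model(name)
    if name=='wrist':
        T=np.array(m['hand_eye']); Rt=R.from_quat(st['tcp_rot']).as_matrix()
        return m, Rt@T[:3,:3], Rt@T[:3,3]+st['ee_pos']
    return m, R.from_quat(m['orientation']).as_matrix(), np.array(m['origin'])
def cloud(c,d):
    m,Rw,o=c
    v,u=np.mgrid[0:d.shape[0],0:d.shape[1]]
    P=np.stack([(u-m['cx'])/m['fx']*d,-(v-m['cy'])/m['fy']*d,-d],-1)
    return P@Rw.T+o
def ray_z(c,u,v,z):
    m,Rw,o=c
    u=np.asarray(u,float);v=np.asarray(v,float)
    r=np.stack([(u-m['cx'])/m['fx'],-(v-m['cy'])/m['fy'],-np.ones_like(u)],-1)@Rw.T
    return o+r*((z-o[2])/r[...,2])[...,None]
def proj(c,P):
    m,Rw,o=c
    p=(np.asarray(P)-o)@Rw
    return np.stack([m['cx']-m['fx']*p[...,0]/p[...,2],m['cy']+m['fy']*p[...,1]/p[...,2]],-1)
def ortho(c,im,z,x0,x1,y0,y1,s):
    """rectified view at height z: rows = x descending, cols = y descending; s mm/px"""
    xs=np.arange(x1,x0,-s); ys=np.arange(y1,y0,-s)
    X,Y=np.meshgrid(xs,ys,indexing='ij')
    q=proj(c,np.stack([X,Y,np.full_like(X,z)],-1)).astype(np.float32)
    return cv2.remap(im,q[...,0],q[...,1],cv2.INTER_LINEAR)
E
python3 - <<'E'
from h import *
c=cam('top'); d=np.load('pics/top0.npy'); P=cloud(c,d)
im=cv2.imread('pics/top0.png')
for n,u,v in [('table',240,230),('table',350,80),('stack',172,185),('mod',209,125),('fan',323,127),('sink',272,195),('main',377,191)]:
    print(n,P[v,u].round(1), ray_z(c,u,v,12).round(1))
x0,x1,y0,y1=350,800,-400,400
cv2.imwrite('pics/ortho0.png',ortho(c,im,12,x0,x1,y0,y1,1))
E
```

```text
table [323.   87.3  -1.8] [323.   86.8  12. ]
table [ 804.  -255.3   -3.1] [ 798.9 -252.3   12. ]
stack [452.8 287.4  75.2] [458.7 299.   12. ]
mod [648.4 189.   12.3] [648.5 189.   12. ]
fan [ 646.4 -166.8   15.7] [ 647.2 -167.3   12. ]
sink [432.  -10.2  10.8] [431.9 -10.2  12. ]
main [ 448.9 -335.3    9.7] [ 448.7 -334.7   12. ]
```

View pics/ortho0.png

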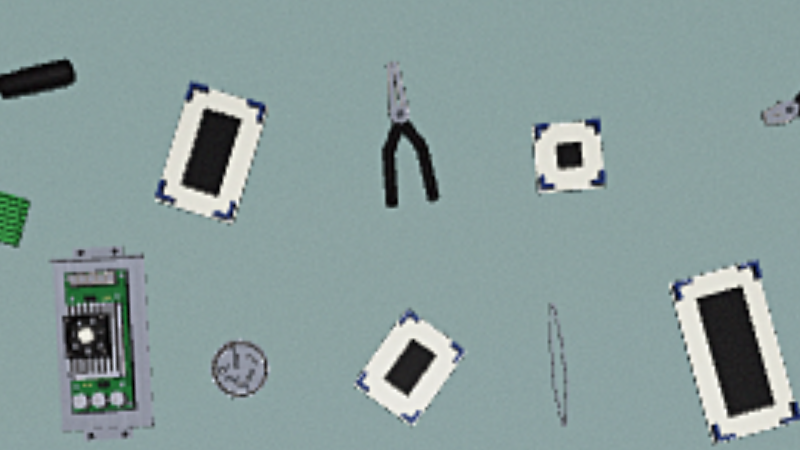

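```bash
cat >> h.py <<'E'
def info():
    s=env.state(); M=R.from_quat(s['tcp_rot']).as_matrix()
    yaw=np.arctan2(M[1,2],M[0,2])
    print('t %.2f pos %s jawyaw %.4f down %s F %s w %.3f(%.1fmm) q %s'%(s['clock'],s['ee_pos'].round(1),yaw,M[:,0].round(4),s['contact_force'].round(1),s['width'],s['width']*87,s['q'].round(2)))
    return s,M
def goto(x,y,z=None,yaw=None):
    """total tool-frame shift [m] to bring TCP (or tool axis at tip) to world; roll to bring jaw axis to yaw (mod pi)"""
    s,M=info(); p=s['ee_pos']; t=np.array([x,y,p[2] if z is None else z])
    d=M.T@(t-p)/1000; r=0
    if yaw is not None:
        y0=np.arctan2(M[1,2],M[0,2]); e=(yaw-y0+np.pi/2)%np.pi-np.pi/2
        # jaw yaw change under +roll about tool x (down): sign
        r=e*np.sign(M[2,0])
    print('tool shift m',d.round(4),'roll',round(r,4)); return d,r
E
python3 - <<'E'
from h import *
s,M=info(); print(M.round(3))
im=cv2.imread('pics/top0.png'); c=cam('top')
g=ortho(c,im,12,350,800,-400,400,1)
hsv=cv2.cvtColor(g,cv2.COLOR_BGR2HSV)
for n,(x,y) in dict(mod=(648,189),fan=(646,-168),sink=(432,-10),main=(449,-335)).items():
    m=(hsv[...,2]<80).astype(np.uint8)
    k,l=cv2.connectedComponents(m)
    i=l[800-x,400-y]; cs,_=cv2.findContours((l==i).astype(np.uint8),0,1)
    r=cv2.minAreaRect(cs[0]); print(n,800-r[0][1],400-r[0][0],r)
E
```

```text
t 0.10 pos [ 155.7 -605.2  404.1] jawyaw -1.3190 down [-4.0e-04  1.2e-03 -1.0e+00] F [-0.1  0.4  0.6] w 1.001(87.1mm) q [ 1.3   0.33 -0.06  1.46  0.02  1.35 -0.09]
[[-0.     0.968  0.249]
 [ 0.001  0.249 -0.968]
 [-1.    -0.    -0.001]]
mod 648.5084533691406 189.11558532714844 ((210.88441467285156, 151.49154663085938), (38.250850677490234, 80.7054672241211), 17.175905227661133)
fan 645.3274078369141 -168.9114990234375 ((568.9114990234375, 154.67259216308594), (23.946840286254883, 23.68076515197754), 86.18592071533203)
sink 433.35906982421875 -9.701324462890625 ((409.7013244628906, 366.64093017578125), (28.263500213623047, 48.74429702758789), 34.99201965332031)
main 449.07861328125 -334.97821044921875 ((734.9782104492188, 350.92138671875), (122.33439636230469, 47.118980407714844), 74.5213623046875)
```

```bash
python3 - <<'E'
from h import *
goto(440,-330,400,None)
E
```

```text
t 0.10 pos [ 155.7 -605.2  404.1] jawyaw -1.3190 down [-4.0e-04  1.2e-03 -1.0e+00] F [-0.1  0.4  0.6] w 1.001(87.1mm) q [ 1.3   0.33 -0.06  1.46  0.02  1.35 -0.09]
tool shift m [ 0.0043  0.3439 -0.1957] roll 0
```

Request:
play_rows:
  targets:
    - {"linear":[0,0.034,-0.0195],"roll":0}
    - {"linear":[0,0.034,-0.0195],"roll":0}
    - {"linear":[0,0.034,-0.0195],"roll":0}
    - {"linear":[0,0.034,-0.0195],"roll":0}
    - {"linear":[0,0.034,-0.0195],"roll":0}
    - {"linear":[0,0.034,-0.0195],"roll":0}
    - {"linear":[0,0.034,-0.0195],"roll":0}
    - {"linear":[0,0.034,-0.0195],"roll":0}
    - {"linear":[0,0.034,-0.0195],"roll":0}
    - {"linear":[0,0.034,-0.0195],"roll":0}
    - {"linear":[0,0,0],"roll":0}
  gripper: 0

```text
clock: 1.02
ee_pos: [444.8, -320.3, 398.4]
tcp_rot: [0.436, 0.56, -0.435, 0.554]
contact_force: [0.2, 1.1, 0.4]
width: 0.998
```

```bash
python3 - <<'E'
from h import *
s,M=info(); p,d=env.snapshot('wrist'); save('w1',p)
goto(440,290,400,0.06-np.pi/2)
E
```

```text
t 1.02 pos [ 444.8 -320.3  398.4] jawyaw -1.3275 down [-0.0066  0.0062 -1.    ] F [0.2 1.1 0.4] w 0.998(86.8mm) q [ 0.84  0.19 -0.34  1.66  0.06  1.31 -0.84]
t 1.07 pos [ 442.6 -323.   398.3] jawyaw -1.3301 down [-0.0081  0.0051 -1.    ] F [-1.1  0.  -1.1] w 0.997(86.7mm) q [ 0.84  0.19 -0.33  1.66  0.06  1.31 -0.83]
tool shift m [ 0.0014  0.1437 -0.5959] roll 0.1807
```

View pics/w1.png

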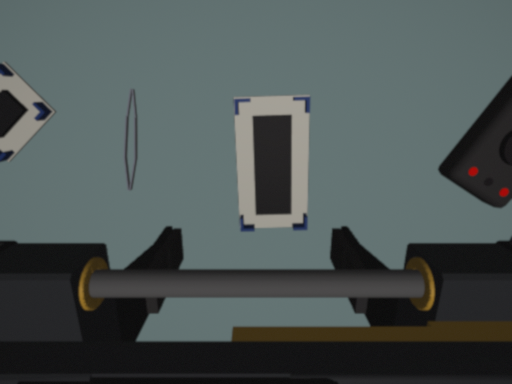

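```bash
cat >> h.py <<'E'
def padfit(c,im,x,y,z=12,h=110,s=0.5,thr=80,tag=None):
    g=ortho(c,im,z,x-h,x+h,y-h,y+h,s)
    v=g.max(-1); m=(v<thr).astype(np.uint8)
    k,l=cv2.connectedComponents(m); n=int(h/s)
    i=l[n,n]
    cs,_=cv2.findContours((l==i).astype(np.uint8),0,1); r=cv2.minAreaRect(max(cs,key=cv2.contourArea))
    b=cv2.boxPoints(r); w=np.stack([x+h-b[:,1]*s,y+h-b[:,0]*s],-1)
    e=[w[1]-w[0],w[2]-w[1]]; L=[np.linalg.norm(a) for a in e]; a=e[int(np.argmax(L))]
    yaw=np.arctan2(a[1],a[0]); yaw=(yaw+np.pi/2)%np.pi-np.pi/2
    print('centre',w.mean(0).round(1),'sizes',np.round(L,1),'long yaw',round(yaw,4))
    if tag:
        cv2.drawContours(g,[b.astype(int)],0,(255,0,0),1); save(tag,g)
    return w.mean(0),yaw
E
python3 - <<'E'
from h import *
s,M=info()
s=dict(ee_pos=np.array([444.8,-320.3,398.4]),tcp_rot=np.array([0.436,0.56,-0.435,0.554])/np.linalg.norm([0.436,0.56,-0.435,0.554]))
im=cv2.imread('pics/w1.png')[:,:,::-1].copy()
padfit(cam('wrist',s),im,449,-335)
im=cv2.imread('pics/top0.png')[:,:,::-1].copy()
for x,y in [(449,-335),(433,-10),(648,189),(645,-169)]: padfit(cam('top'),im,x,y)
E
```

```text
t 1.07 pos [ 442.6 -323.   398.3] jawyaw -1.3301 down [-0.0081  0.0051 -1.    ] F [-1.1  0.  -1.1] w 0.997(86.7mm) q [ 0.84  0.19 -0.33  1.66  0.06  1.31 -0.83]
centre [ 448.8 -335.5] sizes [ 44.4 122.9] long yaw 0.2742
centre [ 449. -335.] sizes [ 47.2 122.7] long yaw 0.2715
centre [433.4  -9.8] sizes [49.1 28.8] long yaw -0.6202
centre [648.3 189.1] sizes [81.1 38.9] long yaw -0.3051
centre [ 645.3 -168.9] sizes [23.8 24. ] long yaw 0.0624
```

Request:
play_rows:
  targets:
    - {"linear":[0,0.009,-0.037],"roll":0}
    - {"linear":[0,0.009,-0.037],"roll":0}
    - {"linear":[0,0.009,-0.037],"roll":0}
    - {"linear":[0,0.009,-0.037],"roll":0}
    - {"linear":[0,0.009,-0.037],"roll":0}
    - {"linear":[0,0.009,-0.037],"roll":0}
    - {"linear":[0,0.009,-0.037],"roll":0}
    - {"linear":[0,0.009,-0.037],"roll":0}
    - {"linear":[0,0.009,-0.037],"roll":0}
    - {"linear":[0,0.009,-0.037],"roll":0}
    - {"linear":[0,0.009,-0.037],"roll":0}
    - {"linear":[0,0.009,-0.037],"roll":0}
    - {"linear":[0,0.009,-0.037],"roll":0}
    - {"linear":[0,0.009,-0.037],"roll":0}
    - {"linear":[0,0.009,-0.037],"roll":0}
    - {"linear":[0,0.009,-0.037],"roll":0}
    - {"linear":[0,0,0],"roll":0.09}
    - {"linear":[0,0,0],"roll":0.09}
    - {"linear":[0,0,0],"roll":0}

```text
clock: 2.65
ee_pos: [443.2, 297.1, 394.6]
tcp_rot: [0.49, 0.511, -0.496, 0.503]
contact_force: [-0.9, 0.2, 0.3]
width: 1.003
```

```bash
python3 - <<'E'
from h import *
s,M=info(); p,d=env.snapshot('wrist'); save('w2',p); np.save('pics/w2.npy',d)
import pickle; pickle.dump(s,open('pics/w2.pkl','wb'))
info()
E
```

```text
t 2.65 pos [443.2 297.1 394.6] jawyaw -1.5422 down [-0.0146  0.0013 -0.9999] F [-0.9  0.2  0.3] w 1.003(87.2mm) q [ 0.11  0.25 -0.89  1.68  0.19  1.32 -2.36]
t 2.70 pos [443.4 296.4 394.5] jawyaw -1.5382 down [-1.450e-02  7.000e-04 -9.999e-01] F [-0.2 -0.   1. ] w 1.000(87.0mm) q [ 0.11  0.25 -0.89  1.68  0.19  1.32 -2.36]
```

View pics/w2.png

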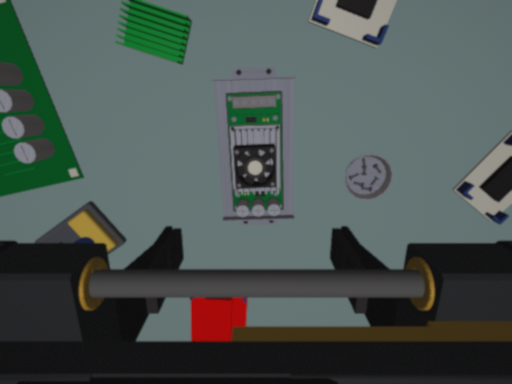

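```bash
python3 - <<'E'
from h import *
import pickle
s=pickle.load(open('pics/w2.pkl','rb')); c=cam('wrist',s); im=cv2.imread('pics/w2.png')[:,:,::-1].copy(); d=np.load('pics/w2.npy')
a=[cv2.resize(ortho(c,im,z,360,560,220,380,0.5),None,fx=1.4,fy=1.4) for z in (87,42,24)]
save('st',np.hstack(a)[:, :])
P=cloud(c,d)
for zc in (87,67,42,24):
    m=(abs(P[...,2]-zc)<4)&(abs(P[...,0]-460)<110)&(abs(P[...,1]-297)<60)
    q=P[m]; 
    print(zc,len(q),q.mean(0).round(1), cv2.minAreaRect(q[:,:2].astype(np.float32)))
E
```

```text
87 1102 [456.9 300.7  86.5] ((456.3975524902344, 300.7134704589844), (40.53417205810547, 40.06433868408203), 4.113801956176758)
67 527 [463.  297.   67.6] ((456.45172119140625, 299.80938720703125), (66.28192901611328, 45.74528121948242), 2.9344124794006348)
42 1074 [484.5 302.9  41.5] ((460.14111328125, 300.447509765625), (125.31648254394531, 53.99354934692383), 3.5029544830322266)
24 1319 [477.2 298.9  24. ] ((456.96405029296875, 299.8226318359375), (139.4639129638672, 62.16153335571289), 3.979687213897705)
```

View pics/st.png

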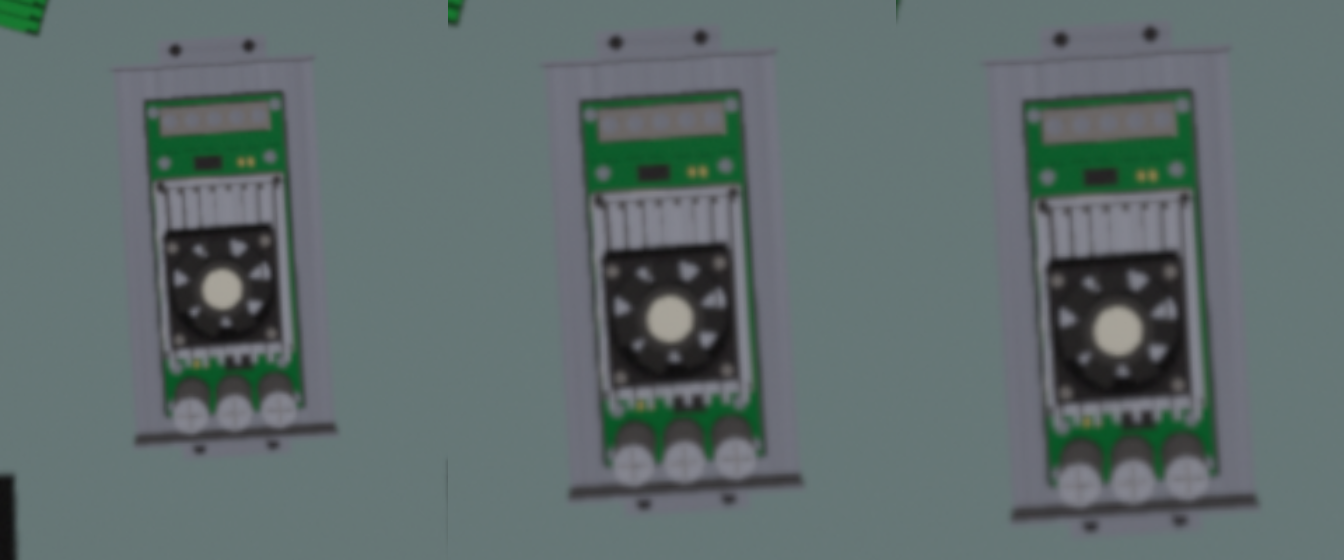

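```bash
cat >> h.py <<'E'
def tip(x,y,ztip,yaw=None):
    """shift so that fingertip centre (182 ahead of TCP) gets to x,y,ztip; xy shift is given in axes before roll"""
    s,M=info(); p=s['ee_pos']+182*M[:,0]; t=np.array([x,y,ztip]); print('tip now',p.round(1))
    d=M.T@(t-p)/1000; r=0
    if yaw is not None:
        y0=np.arctan2(M[1,2],M[0,2]); e=(yaw-y0+np.pi/2)%np.pi-np.pi/2
        r=e*np.sign(M[2,0])
    c,sn=np.cos(r),np.sin(r); d2=np.array([d[0],c*d[1]+sn*d[2],-sn*d[1]+c*d[2]])
    print('tool shift m',d.round(4),'roll',round(r,4),'| after roll shift',d2.round(4)); return d,r
E
python3 - <<'E'
from h import *
tip(456.4,300.7,110,0.072-np.pi/2)
E
```

```text
t 2.70 pos [443.4 296.4 394.5] jawyaw -1.5382 down [-1.450e-02  7.000e-04 -9.999e-01] F [-0.2 -0.   1. ] w 1.000(87.0mm) q [ 0.11  0.25 -0.89  1.68  0.19  1.32 -2.36]
tip now [440.8 296.6 212.5]
tool shift m [ 0.1023  0.0172 -0.0035] roll -0.0394 | after roll shift [ 0.1023  0.0174 -0.0028]
```

Request:
play_rows:
  targets:
    - {"linear":[0.0,0,0],"roll":-0.039}
    - {"linear":[0.025,0.0043,-0.0007],"roll":0}
    - {"linear":[0.025,0.0043,-0.0007],"roll":0}
    - {"linear":[0.025,0.0043,-0.0007],"roll":0}
    - {"linear":[0.025,0.0043,-0.0007],"roll":0}
    - {"linear":[0,0,0],"roll":0}

```text
clock: 3.2
ee_pos: [463.3, 293.6, 291.9]
tcp_rot: [0.476, 0.522, -0.481, 0.519]
contact_force: [-0.3, -1.5, -0.9]
width: 0.997
```

```bash
python3 - <<'E'
from h import *
tip(456.4,300.7,71,0.072-np.pi/2)
E
```

```text
t 3.20 pos [463.3 293.6 291.9] jawyaw -1.4868 down [-0.0084 -0.0028 -1.    ] F [-0.3 -1.5 -0.9] w 0.997(86.7mm) q [ 0.06  0.38 -0.85  1.76  0.31  1.14 -2.37]
tip now [461.8 293.1 110. ]
tool shift m [ 0.039  -0.0044 -0.0081] roll 0.012 | after roll shift [ 0.039  -0.0045 -0.0081]
```

Request:
play_rows:
  targets:
    - {"linear":[0,0,0],"roll":0}
    - {"linear":[0,0,0],"roll":0}
    - {"linear":[0,0,0],"roll":0}
    - {"linear":[0,0,0],"roll":0}

```text
clock: 3.53
ee_pos: [464.5, 291.5, 295.1]
tcp_rot: [0.476, 0.522, -0.481, 0.52]
contact_force: [-0.0, 0.0, 0.9]
width: 0.998
```

```bash
python3 - <<'E'
from h import *
tip(456.4,300.7,71,0.072-np.pi/2)
E
```

```text
t 3.53 pos [464.5 291.5 295.1] jawyaw -1.4851 down [-0.007  -0.0032 -1.    ] F [-0.   0.   0.9] w 0.998(86.8mm) q [ 0.07  0.38 -0.85  1.76  0.31  1.15 -2.36]
tip now [463.3 290.9 113.1]
tool shift m [ 0.0422 -0.0057 -0.0105] roll 0.0137 | after roll shift [ 0.0422 -0.0058 -0.0104]
```

Request:
play_rows:
  targets:
    - {"linear":[0,-0.0058,-0.0104],"roll":0.014}
    - {"linear":[0.01,0,0],"roll":0}
    - {"linear":[0,0,0],"roll":0}

```text
clock: 3.78
ee_pos: [458.7, 301.3, 288.1]
tcp_rot: [0.481, 0.517, -0.483, 0.518]
contact_force: [-0.4, -0.8, -0.6]
width: 0.999
```

```bash
python3 - <<'E'
from h import *
tip(456.4,300.7,71,0.072-np.pi/2)
E
```

```text
t 3.78 pos [458.7 301.3 288.1] jawyaw -1.4995 down [-0.0012 -0.0017 -1.    ] F [-0.4 -0.8 -0.6] w 0.999(86.9mm) q [ 0.05  0.39 -0.85  1.77  0.32  1.13 -2.4 ]
tip now [458.5 301.  106.1]
tool shift m [ 0.0351 -0.0021  0.0001] roll -0.0007 | after roll shift [ 0.0351 -0.0021  0.0001]
```

Request:
play_rows:
  targets:
    - {"linear":[0.012,-0.001,0],"roll":0}
    - {"linear":[0.012,-0.001,0],"roll":0}
    - {"linear":[0.01,0,0],"roll":0}
    - {"linear":[0,0,0],"roll":0}

```text
clock: 4.12
ee_pos: [457.1, 300.2, 251.2]
tcp_rot: [0.481, 0.517, -0.482, 0.518]
contact_force: [0.6, 0.1, -0.6]
width: 1.0
```

```bash
python3 - <<'E'
from h import *
tip(456.4,300.7,71,0.072-np.pi/2)
E
```

```text
t 4.12 pos [457.1 300.2 251.2] jawyaw -1.4985 down [ 3.0e-04 -1.9e-03 -1.0e+00] F [ 0.6  0.1 -0.6] w 1.000(87.0mm) q [ 0.03  0.43 -0.83  1.81  0.36  1.06 -2.43]
tip now [457.2 299.9  69.2]
tool shift m [-0.0018 -0.0007 -0.0009] roll 0.0003 | after roll shift [-0.0018 -0.0007 -0.0009]
```

Request:
play_rows:
  targets:
    - {"linear":[-0.001,0,0],"roll":0}
    - {"linear":[0,0,0],"roll":0}
    - {"linear":[0,0,0],"roll":0}
    - {"linear":[0,0,0],"roll":0}
    - {"linear":[0,0,0],"roll":0}
    - {"linear":[0,0,0],"roll":0}
  gripper: 255
  force: 12

```text
clock: 4.62
ee_pos: [457.4, 299.9, 251.8]
tcp_rot: [0.481, 0.517, -0.482, 0.518]
contact_force: [0.2, -0.9, 0.4]
width: 0.629
```

```bash
python3 - <<'E'
from h import *
info()
E
```

```text
t 4.62 pos [457.4 299.9 251.8] jawyaw -1.4985 down [-0.001  -0.0022 -1.    ] F [ 0.2 -0.9  0.4] w 0.629(54.8mm) q [ 0.03  0.43 -0.83  1.8   0.36  1.07 -2.43]
```

Request:
play_rows:
  targets:
    - {"linear":[0,0,0],"roll":0}
    - {"linear":[0,0,0],"roll":0}
    - {"linear":[0,0,0],"roll":0}
    - {"linear":[0,0,0],"roll":0}
    - {"linear":[0,0,0],"roll":0}

```text
clock: 5.03
ee_pos: [457.6, 300.0, 252.5]
tcp_rot: [0.481, 0.517, -0.482, 0.518]
contact_force: [-0.3, -1.3, -0.4]
width: 0.455
```

```bash
python3 - <<'E'
from h import *
info()
E
```

```text
t 5.03 pos [457.6 300.  252.5] jawyaw -1.4986 down [ 1.0e-04 -1.8e-03 -1.0e+00] F [-0.3 -1.3 -0.4] w 0.455(39.6mm) q [ 0.03  0.43 -0.83  1.8   0.36  1.07 -2.43]
```

Request:
play_rows:
  targets:
    - {"linear":[-0.01,0,0],"roll":0}
    - {"linear":[-0.02,0,0],"roll":0}
    - {"linear":[-0.02,0,0],"roll":0}
    - {"linear":[-0.01,0,0],"roll":0}
    - {"linear":[0,0,0],"roll":0}

```text
clock: 5.45
ee_pos: [457.0, 300.2, 316.0]
tcp_rot: [0.48, 0.518, -0.482, 0.518]
contact_force: [0.7, 0.5, -1.1]
width: 0.461
```

```bash
python3 - <<'E'
from h import *
s,M=info(); p,d=env.snapshot('wrist'); save('w3',p)
tip(645.3,-168.9,90,0.0624-np.pi/2)
E
```

```text
t 5.45 pos [457.  300.2 316. ] jawyaw -1.4977 down [-0.0021 -0.0023 -1.    ] F [ 0.7  0.5 -1.1] w 0.461(40.1mm) q [ 0.06  0.35 -0.86  1.74  0.29  1.18 -2.38]
t 5.50 pos [457.  300.  315.2] jawyaw -1.4977 down [-0.0024 -0.0026 -1.    ] F [ 1.1  0.6 -0.2] w 0.455(39.6mm) q [ 0.06  0.35 -0.86  1.75  0.29  1.18 -2.38]
tip now [456.5 299.6 133.2]
tool shift m [0.0439 0.1542 0.4809] roll 0.0107 | after roll shift [0.0439 0.1593 0.4792]
```

View pics/w3.png

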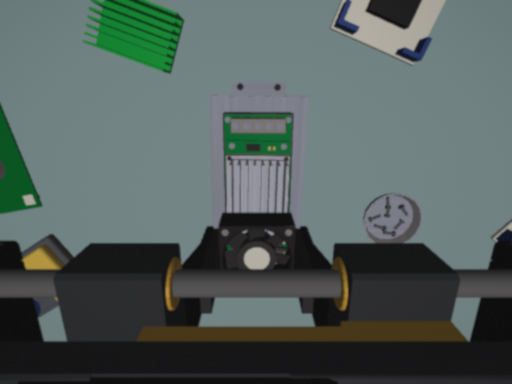

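Request:
play_rows:
  targets:
    - {"linear":[0,0.006,0.018],"roll":0.0107}
    - {"linear":[0,0.012,0.036],"roll":0}
    - {"linear":[0,0.012,0.036],"roll":0}
    - {"linear":[0,0.012,0.036],"roll":0}
    - {"linear":[0,0.012,0.036],"roll":0}
    - {"linear":[0,0.012,0.036],"roll":0}
    - {"linear":[0,0.012,0.036],"roll":0}
    - {"linear":[0,0.012,0.036],"roll":0}
    - {"linear":[0,0.012,0.036],"roll":0}
    - {"linear":[0,0.012,0.036],"roll":0}
    - {"linear":[0,0.012,0.036],"roll":0}
    - {"linear":[0,0.012,0.036],"roll":0}
    - {"linear":[0,0.009,0.027],"roll":0}
    - {"linear":[0,0.006,0.018],"roll":0}
    - {"linear":[0,0.003,0.009],"roll":0}
    - {"linear":[0,0,0],"roll":0}

```text
clock: 6.83
ee_pos: [645.9, -179.5, 297.1]
tcp_rot: [0.477, 0.521, -0.489, 0.512]
contact_force: [-0.2, -0.4, -1.0]
width: 0.457
```

```bash
python3 - <<'E'
from h import *
tip(645.3,-168.9,60,0.0624-np.pi/2)
s=env.state();p,d=env.snapshot('wrist'); save('w4',p)
padfit(cam('wrist',s),p,645,-169)
E
```

```text
t 6.83 pos [ 645.9 -179.5  297.1] jawyaw -1.5035 down [-0.0196 -0.004  -0.9998] F [-0.2 -0.4 -1. ] w 0.457(39.8mm) q [ 0.63  0.58 -0.61  1.42  0.34  1.26 -1.52]
tip now [ 642.3 -180.3  115.2]
tool shift m [ 0.055   0.0049 -0.0113] roll 0.0049 | after roll shift [ 0.055   0.0048 -0.0113]
centre [ 646.1 -168.3] sizes [22.5 24.7] long yaw 0.095
```

View pics/w4.png

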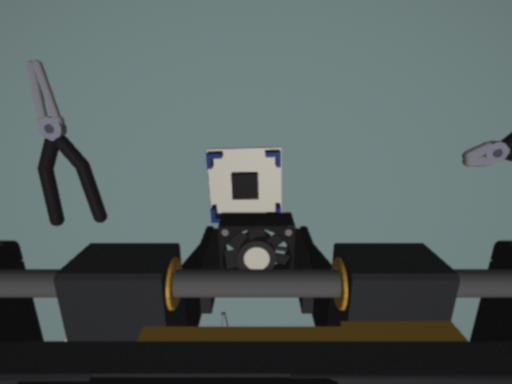

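Request:
play_rows:
  targets:
    - {"linear":[0.005,0.003,-0.0055],"roll":0.005}
    - {"linear":[0.015,0.003,-0.0055],"roll":0}
    - {"linear":[0.02,0,0],"roll":0}
    - {"linear":[0.014,0,0],"roll":0}
    - {"linear":[0,0,0],"roll":0}

```text
clock: 7.3
ee_pos: [649.5, -154.5, 238.4]
tcp_rot: [0.477, 0.523, -0.486, 0.513]
contact_force: [-0.0, 0.2, -0.9]
width: 0.464
```

```bash
python3 - <<'E'
from h import *
tip(646.7,-168.6,17,0.0624-np.pi/2)
s=env.state();p,d=env.snapshot('wrist'); save('w5',p)
E
```

```text
t 7.30 pos [ 649.5 -154.5  238.4] jawyaw -1.4970 down [-1.950e-02  2.000e-04 -9.998e-01] F [-0.   0.2 -0.9] w 0.464(40.4mm) q [ 0.59  0.64 -0.6   1.48  0.37  1.16 -1.57]
tip now [ 645.9 -154.5   56.4]
tool shift m [0.0394 0.0005 0.0142] roll 0.0114 | after roll shift [0.0394 0.0006 0.0142]
```

View pics/w5.png

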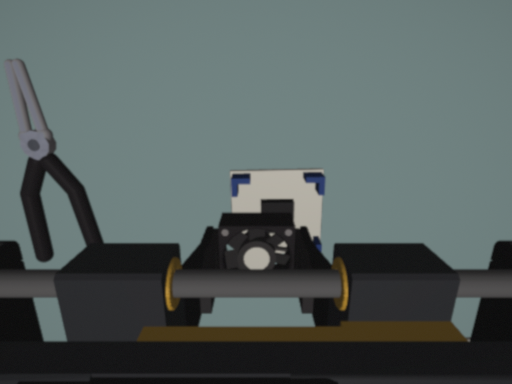

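Request:
play_rows:
  targets:
    - {"linear":[0,0,0.007],"roll":0.011}
    - {"linear":[0,0,0.007],"roll":0}
    - {"linear":[0,0,0],"roll":0}
    - {"linear":[0,0,0],"roll":0}

```text
clock: 7.68
ee_pos: [651.6, -166.2, 241.8]
tcp_rot: [0.479, 0.521, -0.487, 0.512]
contact_force: [-0.2, 0.4, 0.1]
width: 0.454
```

```bash
python3 - <<'E'
from h import *
tip(646.7,-168.6,17,0.0624-np.pi/2)
E
```

```text
t 7.68 pos [ 651.6 -166.2  241.8] jawyaw -1.5047 down [-1.620e-02  5.000e-04 -9.999e-01] F [-0.2  0.4  0.1] w 0.454(39.5mm) q [ 0.6   0.64 -0.59  1.46  0.37  1.17 -1.56]
tip now [ 648.7 -166.1   59.8]
tool shift m [ 0.0428 -0.0014  0.0024] roll 0.0037 | after roll shift [ 0.0428 -0.0014  0.0024]
```

Request:
play_rows:
  targets:
    - {"linear":[0.008,-0.001,0.002],"roll":0}
    - {"linear":[0.009,0,0],"roll":0}
    - {"linear":[0.009,0,0],"roll":0}
    - {"linear":[0.006,0,0],"roll":0}
    - {"linear":[0,0,0],"roll":0}

```text
clock: 8.1
ee_pos: [650.2, -169.5, 207.8]
tcp_rot: [0.48, 0.519, -0.487, 0.512]
contact_force: [-0.4, 0.3, -0.6]
width: 0.459
```

```bash
python3 - <<'E'
from h import *
tip(646.7,-168.6,15.5,0.0624-np.pi/2)
s=env.state();p,d=env.snapshot('wrist'); save('w6',p)
E
```

```text
t 8.10 pos [ 650.2 -169.5  207.8] jawyaw -1.5065 down [-1.400e-02 -4.000e-04 -9.999e-01] F [-0.4  0.3 -0.6] w 0.459(39.9mm) q [ 0.59  0.67 -0.58  1.49  0.39  1.11 -1.57]
tip now [ 647.7 -169.6   25.8]
tool shift m [ 0.0103 -0.0008 -0.001 ] roll 0.0019 | after roll shift [ 0.0103 -0.0008 -0.001 ]
```

View pics/w6.png

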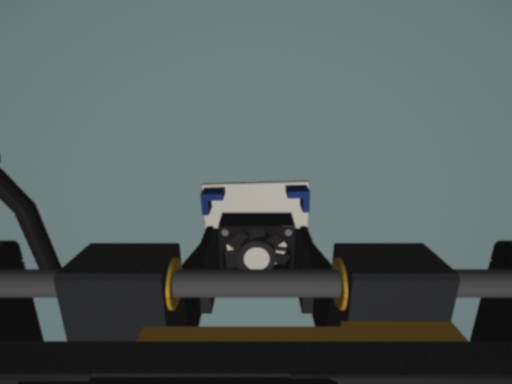

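Request:
play_rows:
  targets:
    - {"linear":[0.004,-0.0005,-0.001],"roll":0}
    - {"linear":[0.003,0,0],"roll":0}
    - {"linear":[0.001,0,0],"roll":0}
    - {"linear":[0,0,0],"roll":0}

```text
clock: 8.48
ee_pos: [649.8, -168.0, 199.5]
tcp_rot: [0.48, 0.519, -0.487, 0.512]
contact_force: [-0.8, -0.0, -0.1]
width: 0.46
```

```bash
python3 - <<'E'
from h import *
tip(646.7,-168.6,15.5,0.0624-np.pi/2)
E
```

```text
t 8.48 pos [ 649.8 -168.   199.5] jawyaw -1.5060 down [-1.360e-02 -1.000e-04 -9.999e-01] F [-0.8 -0.  -0.1] w 0.460(40.0mm) q [ 0.59  0.68 -0.58  1.49  0.4   1.1  -1.58]
tip now [ 647.3 -168.1   17.5]
tool shift m [ 0.002  -0.0006  0.0005] roll 0.0024 | after roll shift [ 0.002  -0.0006  0.0005]
```

Request:
play_rows:
  targets:
    - {"linear":[0.0015,0,0],"roll":0}
    - {"linear":[0,0,0],"roll":0}
    - {"linear":[0,0,0],"roll":0}

```text
clock: 8.73
ee_pos: [650.0, -168.0, 198.3]
tcp_rot: [0.48, 0.519, -0.487, 0.513]
contact_force: [1.1, -1.0, -0.1]
width: 0.459
```

```bash
python3 - <<'E'
from h import *
tip(646.7,-168.6,15.5,0.0624-np.pi/2)
E
```

```text
t 8.73 pos [ 650.  -168.   198.3] jawyaw -1.5059 down [-1.290e-02 -3.000e-04 -9.999e-01] F [ 1.1 -1.  -0.1] w 0.459(39.9mm) q [ 0.59  0.68 -0.58  1.49  0.4   1.1  -1.58]
tip now [ 647.6 -168.    16.3]
tool shift m [ 0.0008 -0.0009  0.0005] roll 0.0025 | after roll shift [ 0.0008 -0.0009  0.0005]
```

Request:
play_rows:
  targets:
    - {"linear":[0.001,0,0],"roll":0}
    - {"linear":[0.0005,0,0],"roll":0}
    - {"linear":[0,0,0],"roll":0}

```text
clock: 8.98
ee_pos: [650.1, -167.9, 197.6]
tcp_rot: [0.48, 0.519, -0.487, 0.513]
contact_force: [0.8, 0.0, -0.5]
width: 0.457
```

```bash
python3 - <<'E'
from h import *
tip(646.7,-168.6,15.5,0.0624-np.pi/2)
E
```

```text
t 8.98 pos [ 650.1 -167.9  197.6] jawyaw -1.5060 down [-1.220e-02 -6.000e-04 -9.999e-01] F [ 0.8  0.  -0.5] w 0.457(39.8mm) q [ 0.59  0.69 -0.58  1.49  0.4   1.09 -1.58]
tip now [ 647.9 -168.    15.6]
tool shift m [ 0.0001 -0.0012  0.0005] roll 0.0024 | after roll shift [ 0.0001 -0.0012  0.0005]
```

Request:
play_rows:
  targets:
    - {"linear":[0.001,0,0],"roll":0}
    - {"linear":[0.001,0,0],"roll":0}
    - {"linear":[0,0,0],"roll":0}

```text
clock: 9.23
ee_pos: [650.3, -167.9, 197.8]
tcp_rot: [0.48, 0.519, -0.487, 0.513]
contact_force: [-0.5, -0.9, -0.7]
width: 0.462
```

```bash
python3 - <<'E'
from h import *
tip(646.7,-168.6,15.5,0.0624-np.pi/2)
E
```

```text
t 9.23 pos [ 650.3 -167.9  197.8] jawyaw -1.5062 down [-0.0118 -0.0014 -0.9999] F [-0.5 -0.9 -0.7] w 0.462(40.2mm) q [ 0.59  0.68 -0.58  1.49  0.4   1.09 -1.58]
tip now [ 648.1 -168.1   15.8]
tool shift m [ 0.0003 -0.0015  0.0004] roll 0.0022 | after roll shift [ 0.0003 -0.0015  0.0004]
```

Request:
play_rows:
  targets:
    - {"linear":[0,0,0],"roll":0}
    - {"linear":[0,0,0],"roll":0}
    - {"linear":[0,0,0],"roll":0}
    - {"linear":[0,0,0],"roll":0}
  gripper: 90

```text
clock: 9.57
ee_pos: [650.4, -167.9, 197.7]
tcp_rot: [0.481, 0.518, -0.487, 0.513]
contact_force: [0.5, -0.3, -0.4]
width: 0.627
```

```bash
python3 - <<'E'
from h import *
info()
p,d=env.snapshot('wrist'); save('w7',p)
E
```

```text
t 9.57 pos [ 650.4 -167.9  197.7] jawyaw -1.5062 down [-0.011  -0.0015 -0.9999] F [ 0.5 -0.3 -0.4] w 0.627(54.5mm) q [ 0.59  0.68 -0.58  1.49  0.4   1.09 -1.58]
```

View pics/w7.png

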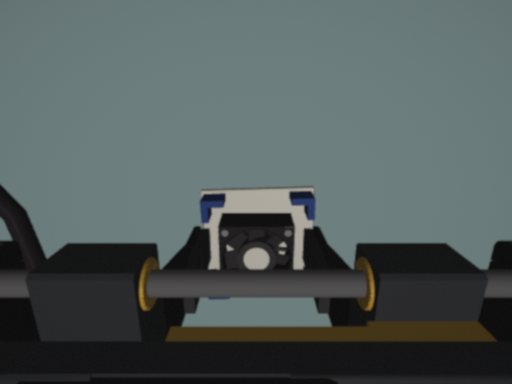

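Request:
play_rows:
  targets:
    - {"linear":[-0.01,0,0],"roll":0}
    - {"linear":[-0.02,0,0],"roll":0}
    - {"linear":[-0.03,0,0],"roll":0}
    - {"linear":[-0.03,0,0],"roll":0}
    - {"linear":[-0.02,0,0],"roll":0}
    - {"linear":[0,0,0],"roll":0}
    - {"linear":[0,0,0],"roll":0}
  gripper: 0

```text
clock: 10.2
ee_pos: [651.2, -167.4, 314.6]
tcp_rot: [0.48, 0.519, -0.487, 0.513]
contact_force: [0.6, 0.3, -0.1]
width: 0.992
```

```bash
cat >> h.py <<'E'
def snap(n,name='wrist'):
    s=env.state(); p,d=env.snapshot(name); save(n,p); np.save('pics/'+n+'.npy',d); c=cam(name,s); return s,c,p,d,cloud(c,d)
def rect(P,zc,x,y,h,dz=4,hy=None):
    m=(abs(P[...,2]-zc)<dz)&(abs(P[...,0]-x)<h)&(abs(P[...,1]-y)<(hy or h)); q=P[m]
    r=cv2.minAreaRect(q[:,:2].astype(np.float32)); print('z',zc,'n',len(q),'mean',q.mean(0).round(1),'rect',np.round(r[0],1),np.round(r[1],1),'yaw',round(np.radians(r[2]),4)); return q,r
E
python3 - <<'E'
from h import *
s,c,p,d,P=snap('w8')
q,r=rect(P,32,646,-168,35)
tip(456.5,299.8,110,0.06-np.pi/2)
s,c,p,d,P=snap('t8','top')
q,r=rect(P,32,646,-168,35)
a=ortho(c,p,32,600,690,-215,-125,0.25); save('t8f',a)
E
```

```text
z 32 n 1244 mean [ 647.3 -167.3   31.5] rect [ 647.2 -167.1] [40.4 40.2] yaw 0.0636
t 10.25 pos [ 651.3 -167.3  314.8] jawyaw -1.5053 down [-1.240e-02 -2.000e-04 -9.999e-01] F [ 0.6 -1.   1.1] w 0.995(86.6mm) q [ 0.61  0.57 -0.62  1.4   0.33  1.29 -1.53]
tip now [ 649.1 -167.4  132.8]
tool shift m [ 0.0251 -0.1613 -0.4788] roll 0.0055 | after roll shift [ 0.0251 -0.1639 -0.4779]
z 32 n 82 mean [ 642.9 -167.1   31.6] rect [ 643.1 -167.4] [32.4 37.9] yaw 0.0204
```

View pics/w8.png

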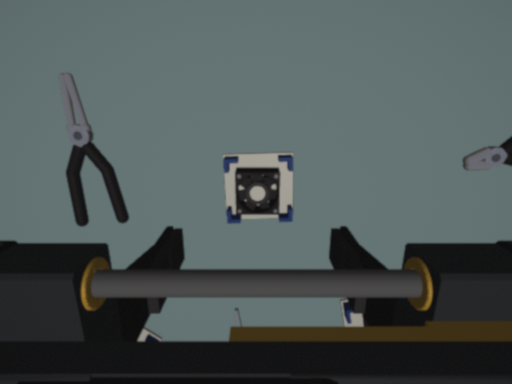

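View pics/t8f.png

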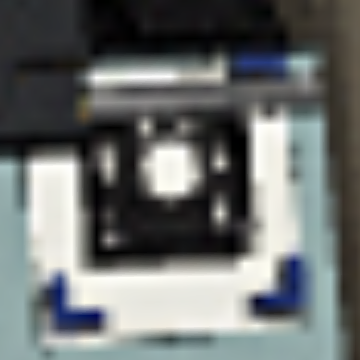

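Request:
play_rows:
  targets:
    - {"linear":[0,-0.006,-0.018],"roll":0.005}
    - {"linear":[0,-0.012,-0.036],"roll":0}
    - {"linear":[0,-0.012,-0.036],"roll":0}
    - {"linear":[0,-0.012,-0.036],"roll":0}
    - {"linear":[0,-0.012,-0.036],"roll":0}
    - {"linear":[0,-0.012,-0.036],"roll":0}
    - {"linear":[0,-0.012,-0.036],"roll":0}
    - {"linear":[0,-0.012,-0.036],"roll":0}
    - {"linear":[0,-0.012,-0.036],"roll":0}
    - {"linear":[0,-0.012,-0.036],"roll":0}
    - {"linear":[0,-0.012,-0.036],"roll":0}
    - {"linear":[0,-0.012,-0.036],"roll":0}
    - {"linear":[0,-0.01,-0.03],"roll":0}
    - {"linear":[0,-0.006,-0.018],"roll":0}
    - {"linear":[0,-0.003,-0.009],"roll":0}
    - {"linear":[0,0,0],"roll":0}
    - {"linear":[0,0,0],"roll":0}
    - {"linear":[0,0,0],"roll":0}

```text
clock: 11.8
ee_pos: [452.5, 306.2, 296.7]
tcp_rot: [0.474, 0.523, -0.499, 0.503]
contact_force: [0.4, -0.3, 0.2]
width: 1.004
```

```bash
python3 - <<'E'
from h import *
s,c,p,d,P=snap('w9')
for z in (67,42,24): rect(P,z,457,300,90,4,45)
tip(456.5,299.8,47,0.06-np.pi/2)
E
```

```text
z 67 n 2187 mean [458.6 299.   67.2] rect [456.7 299.6] [66.3 46.1] yaw 0.0557
z 42 n 2010 mean [487.  305.5  41.4] rect [460.1 300.6] [125.6  53.6] yaw 0.0608
z 24 n 2075 mean [486. 303.  24.] rect [457.1 299.8] [139.4  62.1] yaw 0.0689
t 11.85 pos [452.8 305.7 296.6] jawyaw -1.5182 down [-0.0441 -0.0063 -0.999 ] F [-0.8  0.2 -0.9] w 1.001(87.1mm) q [ 0.04  0.39 -0.85  1.75  0.28  1.18 -2.41]
tip now [444.8 304.6 114.8]
tool shift m [0.0673 0.0144 0.0051] roll -0.0074 | after roll shift [0.0673 0.0144 0.0052]
```

View pics/w9.png

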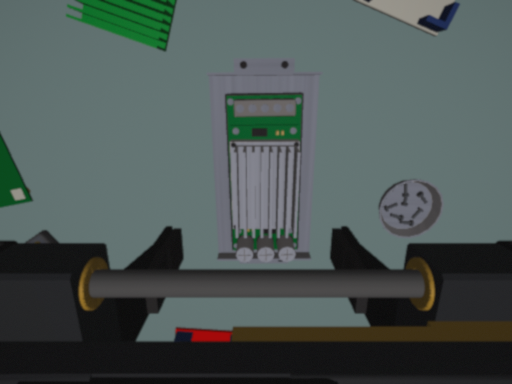

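Request:
play_rows:
  targets:
    - {"linear":[0.005,0.007,0.0025],"roll":-0.007}
    - {"linear":[0.01,0.007,0.0025],"roll":0}
    - {"linear":[0.01,0,0],"roll":0}
    - {"linear":[0.01,0,0],"roll":0}
    - {"linear":[0,0,0],"roll":0}
    - {"linear":[0,0,0],"roll":0}

```text
clock: 12.35
ee_pos: [470.5, 294.7, 255.5]
tcp_rot: [0.474, 0.522, -0.5, 0.503]
contact_force: [0.9, 0.5, 0.2]
width: 0.999
```

```bash
python3 - <<'E'
from h import *
tip(456.7,299.6,46.5,0.057-np.pi/2)
E
```

```text
t 12.35 pos [470.5 294.7 255.5] jawyaw -1.5203 down [-0.0448 -0.0088 -0.999 ] F [0.9 0.5 0.2] w 0.999(86.9mm) q [ 0.03  0.45 -0.81  1.76  0.34  1.12 -2.41]
tip now [462.3 293.1  73.7]
tool shift m [ 0.0274 -0.004  -0.0069] roll -0.0065 | after roll shift [ 0.0274 -0.004  -0.0069]
```

Request:
play_rows:
  targets:
    - {"linear":[0,-0.004,-0.0069],"roll":-0.007}
    - {"linear":[0,0,0],"roll":0}
    - {"linear":[0,0,0],"roll":0}

```text
clock: 12.6
ee_pos: [465.3, 302.3, 255.4]
tcp_rot: [0.472, 0.524, -0.498, 0.505]
contact_force: [0.1, -0.5, 0.1]
width: 0.997
```

```bash
python3 - <<'E'
from h import *
tip(456.7,299.6,46.5,0.057-np.pi/2)
E
```

```text
t 12.60 pos [465.3 302.3 255.4] jawyaw -1.5122 down [-0.0457 -0.0089 -0.9989] F [ 0.1 -0.5  0.1] w 0.997(86.7mm) q [ 0.02  0.46 -0.82  1.76  0.34  1.12 -2.42]
tip now [457.  300.6  73.6]
tool shift m [0.0271 0.0009 0.0009] roll 0.0016 | after roll shift [0.0271 0.0009 0.0009]
```

Request:
play_rows:
  targets:
    - {"linear":[0.008,0,0],"roll":0}
    - {"linear":[0.008,0,0],"roll":0}
    - {"linear":[0.007,0,0],"roll":0}
    - {"linear":[0,0,0],"roll":0}
    - {"linear":[0,0,0],"roll":0}

```text
clock: 13.02
ee_pos: [463.6, 303.0, 230.7]
tcp_rot: [0.472, 0.524, -0.497, 0.505]
contact_force: [-0.0, -0.8, -0.6]
width: 0.999
```

```bash
python3 - <<'E'
from h import *
tip(456.7,299.6,46.5,0.057-np.pi/2)
E
```

```text
t 13.02 pos [463.6 303.  230.7] jawyaw -1.5104 down [-0.0443 -0.0083 -0.999 ] F [-0.  -0.8 -0.6] w 0.999(86.9mm) q [ 0.    0.48 -0.8   1.78  0.36  1.08 -2.44]
tip now [455.6 301.5  48.9]
tool shift m [0.0024 0.0011 0.0019] roll 0.0034 | after roll shift [0.0024 0.0011 0.0019]
```

Close, centred, on the sink.

Request:
play_rows:
  targets:
    - {"linear":[0.002,0.001,0.0018],"roll":0.003}
    - {"linear":[0,0,0],"roll":0}
    - {"linear":[0,0,0],"roll":0}
    - {"linear":[0,0,0],"roll":0}
    - {"linear":[0,0,0],"roll":0}
    - {"linear":[0,0,0],"roll":0}
    - {"linear":[0,0,0],"roll":0}
    - {"linear":[0,0,0],"roll":0}
    - {"linear":[0,0,0],"roll":0}
    - {"linear":[0,0,0],"roll":0}
  gripper: 255
  force: 15

```text
clock: 13.85
ee_pos: [465.2, 300.8, 229.0]
tcp_rot: [0.473, 0.523, -0.498, 0.505]
contact_force: [0.5, -0.7, -0.3]
width: 0.524
```

```bash
python3 - <<'E'
from h import *
tip(456.7,299.6,46.5,0.057-np.pi/2)
E
```

```text
t 13.85 pos [465.2 300.8 229. ] jawyaw -1.5144 down [-0.0436 -0.0081 -0.999 ] F [ 0.5 -0.7 -0.3] w 0.524(45.6mm) q [ 0.01  0.49 -0.8   1.79  0.37  1.07 -2.44]
tip now [457.2 299.4  47.2]
tool shift m [ 0.0007 -0.0005 -0.0003] roll -0.0006 | after roll shift [ 0.0007 -0.0005 -0.0003]
```

Request:
play_rows:
  targets:
    - {"linear":[-0.006,0,0],"roll":0}
    - {"linear":[-0.012,0,0],"roll":0}
    - {"linear":[-0.015,0,0],"roll":0}
    - {"linear":[-0.015,0,0],"roll":0}
    - {"linear":[-0.01,0,0],"roll":0}
    - {"linear":[0,0,0],"roll":0}
    - {"linear":[0,0,0],"roll":0}

```text
clock: 14.43
ee_pos: [467.6, 301.7, 293.2]
tcp_rot: [0.473, 0.523, -0.498, 0.505]
contact_force: [0.2, 0.3, -0.2]
width: 0.524
```

```bash
python3 - <<'E'
from h import *
s,c,p,d,P=snap('w10')
tip(433.4,-9.8,90,-0.62-np.pi/2)
E
```

```text
t 14.48 pos [467.6 301.8 293.2] jawyaw -1.5134 down [-0.0432 -0.0075 -0.999 ] F [-0.8  0.9  0.2] w 0.527(45.8mm) q [ 0.04  0.41 -0.84  1.73  0.3   1.18 -2.39]
tip now [459.7 300.4 111.3]
tool shift m [ 0.0248 -0.043   0.3081] roll 0.6774 | after roll shift [0.0248 0.1596 0.267 ]
```

View pics/w10.png

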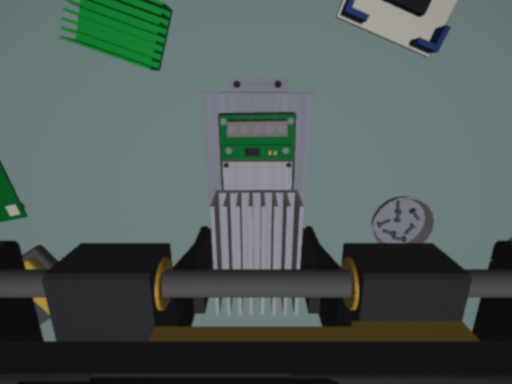

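Request:
play_rows:
  targets:
    - {"linear":[0,-0.002,0.012],"roll":0}
    - {"linear":[0,-0.0034,0.024],"roll":0}
    - {"linear":[0,-0.0034,0.024],"roll":0}
    - {"linear":[0,-0.0034,0.024],"roll":0}
    - {"linear":[0,-0.0034,0.024],"roll":0}
    - {"linear":[0,-0.0034,0.024],"roll":0}
    - {"linear":[0,-0.0034,0.024],"roll":0}
    - {"linear":[0,-0.0034,0.024],"roll":0}
    - {"linear":[0,-0.0034,0.024],"roll":0}
    - {"linear":[0,-0.0034,0.024],"roll":0}
    - {"linear":[0,-0.0034,0.024],"roll":0}
    - {"linear":[0,-0.0034,0.024],"roll":0}
    - {"linear":[0,-0.0034,0.02],"roll":0}
    - {"linear":[0,-0.001,0.01],"roll":0}
    - {"linear":[0,0,0],"roll":0}
    - {"linear":[0,0,0],"roll":0}

```text
clock: 15.82
ee_pos: [434.8, -21.1, 286.0]
tcp_rot: [0.469, 0.528, -0.501, 0.501]
contact_force: [-0.6, 0.1, -0.8]
width: 0.525
```

```bash
python3 - <<'E'
from h import *
tip(433.4,-9.8,90,-0.62-np.pi/2)
E
```

```text
t 15.82 pos [434.8 -21.1 286. ] jawyaw -1.5119 down [-0.0589 -0.0061 -0.9982] F [-0.6  0.1 -0.8] w 0.525(45.7mm) q [ 0.64  0.1  -0.71  2.03  0.07  1.1  -1.62]
tip now [424.  -22.2 104.3]
tool shift m [ 0.0137  0.0109 -0.0119] roll 0.6789 | after roll shift [ 0.0137  0.001  -0.0161]
```

Request:
play_rows:
  targets:
    - {"linear":[0,0,0],"roll":0.085}
    - {"linear":[0,0,0],"roll":0.085}
    - {"linear":[0,0,0],"roll":0.085}
    - {"linear":[0,0,0],"roll":0.085}
    - {"linear":[0,0,0],"roll":0.085}
    - {"linear":[0,0,0],"roll":0.085}
    - {"linear":[0,0,0],"roll":0.085}
    - {"linear":[0,0,0],"roll":0.085}
    - {"linear":[0,0,0],"roll":0}
    - {"linear":[0,0,0],"roll":0}

```text
clock: 16.65
ee_pos: [434.4, -9.4, 283.1]
tcp_rot: [-0.611, -0.328, 0.651, -0.309]
contact_force: [-0.6, -0.1, -0.6]
width: 0.532
```

```bash
python3 - <<'E'
from h import *
s,c,p,d,P=snap('w11')
padfit(c,p,433.4,-9.8,thr=70)
tip(433.4,-9.8,60,-0.62-np.pi/2)
E
```

```text
centre [439.6 -14.2] sizes [34.2 28.7] long yaw -0.6172
t 16.70 pos [434.4  -9.3 283. ] jawyaw -2.2061 down [-0.0634 -0.0024 -0.998 ] F [-0.3  1.2 -0.6] w 0.526(45.7mm) q [ 0.58  0.1  -0.68  2.03  0.07  1.1  -2.34]
tip now [422.8  -9.8 101.4]
tool shift m [ 0.0407  0.0105 -0.0079] roll -0.0154 | after roll shift [ 0.0407  0.0107 -0.0077]
```

View pics/w11.png

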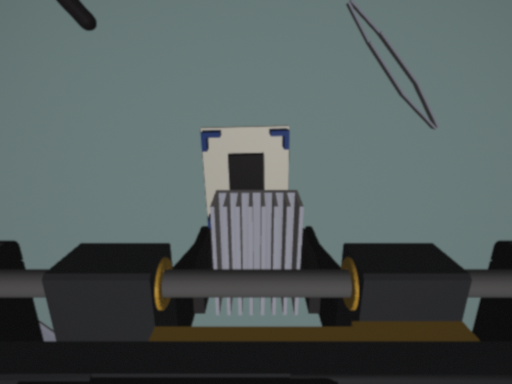

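Request:
play_rows:
  targets:
    - {"linear":[0.005,0.005,-0.004],"roll":-0.015}
    - {"linear":[0.012,0.005,-0.004],"roll":0}
    - {"linear":[0.015,0,0],"roll":0}
    - {"linear":[0.008,0,0],"roll":0}
    - {"linear":[0,0,0],"roll":0}
    - {"linear":[0,0,0],"roll":0}
    - {"linear":[0,0,0],"roll":0}

```text
clock: 17.28
ee_pos: [446.9, -7.2, 239.8]
tcp_rot: [-0.606, -0.338, 0.646, -0.319]
contact_force: [0.2, -0.7, -1.1]
width: 0.525
```

```bash
python3 - <<'E'
from h import *
tip(433.4,-9.8,20,-0.62-np.pi/2)
E
```

```text
t 17.28 pos [446.9  -7.2 239.8] jawyaw -2.1737 down [-0.0623 -0.0017 -0.9981] F [ 0.2 -0.7 -1.1] w 0.525(45.7mm) q [ 0.55  0.2  -0.68  2.04  0.14  1.01 -2.38]
tip now [435.6  -7.6  58.2]
tool shift m [0.0382 0.0014 0.0017] roll 0.0171 | after roll shift [0.0382 0.0014 0.0016]
```

Request:
play_rows:
  targets:
    - {"linear":[0.008,0.0014,0.0016],"roll":0.017}
    - {"linear":[0.01,0,0],"roll":0}
    - {"linear":[0.01,0,0],"roll":0}
    - {"linear":[0.005,0,0],"roll":0}
    - {"linear":[0.002,0,0],"roll":0}
    - {"linear":[0,0,0],"roll":0}
    - {"linear":[0,0,0],"roll":0}

```text
clock: 17.87
ee_pos: [445.1, -10.0, 202.1]
tcp_rot: [-0.609, -0.332, 0.648, -0.314]
contact_force: [-1.2, -0.2, -0.6]
width: 0.531
```

```bash
python3 - <<'E'
from h import *
tip(433.4,-9.8,17.2,-0.62-np.pi/2)
s,c,p,d,P=snap('w12')
E
```

```text
t 17.87 pos [445.1 -10.  202.1] jawyaw -2.1924 down [-0.0608 -0.0023 -0.9981] F [-1.2 -0.2 -0.6] w 0.531(46.2mm) q [ 0.53  0.26 -0.66  2.07  0.19  0.93 -2.43]
tip now [434.  -10.4  20.4]
tool shift m [ 0.0032 -0.0007 -0.0002] roll -0.0016 | after roll shift [ 0.0032 -0.0007 -0.0002]
```

View pics/w12.png

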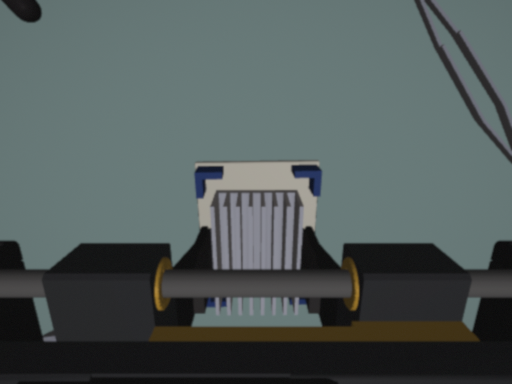

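Aligned: brackets at cols 196–320, sink 212–302. Lower gently to contact.

Request:
play_rows:
  targets:
    - {"linear":[0.0015,0,0],"roll":0}
    - {"linear":[0.001,0,0],"roll":0}
    - {"linear":[0.001,0,0],"roll":0}
    - {"linear":[0,0,0],"roll":0}

```text
clock: 18.25
ee_pos: [445.4, -9.9, 199.3]
tcp_rot: [-0.61, -0.331, 0.648, -0.314]
contact_force: [0.0, -0.5, -1.1]
width: 0.526
```

```bash
python3 - <<'E'
from h import *
tip(433.4,-9.8,17.2,-0.62-np.pi/2)
E
```

```text
t 18.25 pos [445.4  -9.9 199.3] jawyaw -2.1923 down [-0.0587 -0.0028 -0.9983] F [ 0.  -0.5 -1.1] w 0.526(45.8mm) q [ 0.53  0.27 -0.66  2.07  0.2   0.92 -2.44]
tip now [434.7 -10.4  17.6]
tool shift m [ 0.0005 -0.0014  0.0003] roll -0.0015 | after roll shift [ 0.0005 -0.0014  0.0003]
```

Request:
play_rows:
  targets:
    - {"linear":[0.001,0,0],"roll":0}
    - {"linear":[0.001,0,0],"roll":0}
    - {"linear":[0,0,0],"roll":0}

```text
clock: 18.5
ee_pos: [445.7, -9.8, 199.2]
tcp_rot: [-0.61, -0.331, 0.648, -0.315]
contact_force: [0.3, -0.9, -1.6]
width: 0.527
```

```bash
python3 - <<'E'
from h import *
tip(433.4,-9.8,17.2,-0.62-np.pi/2)
E
```

```text
t 18.50 pos [445.7  -9.8 199.2] jawyaw -2.1926 down [-0.0588 -0.0043 -0.9983] F [ 0.3 -0.9 -1.6] w 0.527(45.9mm) q [ 0.53  0.27 -0.66  2.07  0.2   0.92 -2.44]
tip now [435.  -10.5  17.5]
tool shift m [ 0.0004 -0.0017  0.0003] roll -0.0018 | after roll shift [ 0.0004 -0.0017  0.0003]
```

Request:
play_rows:
  targets:
    - {"linear":[0.002,0,0],"roll":0}
    - {"linear":[0.001,0,0],"roll":0}

```text
clock: 18.67
ee_pos: [446.0, -9.8, 197.9]
tcp_rot: [-0.609, -0.33, 0.648, -0.315]
contact_force: [-8.0, 1.1, 20.6]
width: 0.531
```

```bash
python3 - <<'E'
from h import *
tip(433.4,-9.8,17.2,-0.62-np.pi/2)
E
```

```text
t 18.67 pos [446.   -9.8 197.9] jawyaw -2.1929 down [-0.0587 -0.0059 -0.9983] F [-8.   1.1 20.6] w 0.531(46.2mm) q [ 0.53  0.27 -0.66  2.07  0.21  0.92 -2.44]
tip now [435.3 -10.8  16.2]
tool shift m [-0.0009 -0.0022  0.0003] roll -0.0021 | after roll shift [-0.0009 -0.0022  0.0003]
```

Request:
play_rows:
  targets:
    - {"linear":[0,0,0],"roll":0}
    - {"linear":[0,0,0],"roll":0}
    - {"linear":[0,0,0],"roll":0}
    - {"linear":[0,0,0],"roll":0}
    - {"linear":[0,0,0],"roll":0}
  gripper: 70

```text
clock: 19.08
ee_pos: [446.3, -9.7, 198.3]
tcp_rot: [-0.61, -0.33, 0.648, -0.315]
contact_force: [-0.7, 0.5, 0.5]
width: 0.714
```

```bash
python3 - <<'E'
from h import *
tip(433.4,-9.8,17.2,-0.62-np.pi/2)
s,c,p,d,P=snap('w13')
E
```

```text
t 19.08 pos [446.3  -9.7 198.3] jawyaw -2.1930 down [-0.0573 -0.0063 -0.9983] F [-0.7  0.5  0.5] w 0.714(62.1mm) q [ 0.53  0.27 -0.66  2.07  0.21  0.92 -2.44]
tip now [435.9 -10.9  16.6]
tool shift m [-0.0005 -0.0027  0.0006] roll -0.0022 | after roll shift [-0.0005 -0.0027  0.0006]
```

View pics/w13.png

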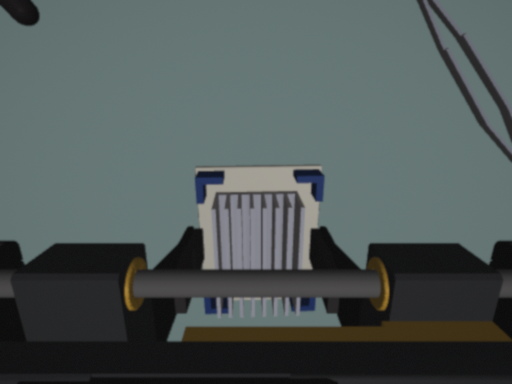

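Request:
play_rows:
  targets:
    - {"linear":[-0.01,0,0],"roll":0}
    - {"linear":[-0.02,0,0],"roll":0}
    - {"linear":[-0.03,0,0],"roll":0}
    - {"linear":[-0.03,0,0],"roll":0}
    - {"linear":[-0.02,0,0],"roll":0}
    - {"linear":[0,0,0],"roll":0}
    - {"linear":[0,0,0],"roll":0}
  gripper: 0

```text
clock: 19.72
ee_pos: [452.1, -8.3, 315.6]
tcp_rot: [-0.609, -0.331, 0.648, -0.315]
contact_force: [-0.2, 0.4, -1.1]
width: 0.991
```

```bash
python3 - <<'E'
from h import *
s,c,p,d,P=snap('w14')
rect(P,37,433,-10,60)
tip(457,299.8,110,0.065-np.pi/2)
E
```

```text
z 37 n 1462 mean [435.6 -10.3  37.2] rect [434.6  -8.6] [46.3 66.4] yaw 0.9493
t 19.77 pos [452.3  -8.2 315.6] jawyaw -2.1906 down [-0.0591 -0.0042 -0.9982] F [0.7 1.2 0. ] w 0.997(86.7mm) q [ 0.58  0.1  -0.69  1.96  0.07  1.17 -2.32]
tip now [441.5  -8.9 133.9]
tool shift m [ 0.0216 -0.1659 -0.261 ] roll -0.6848 | after roll shift [ 0.0216  0.0366 -0.3071]
```

View pics/w14.png

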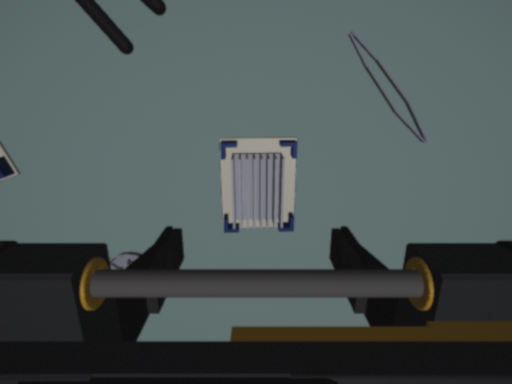

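Request:
play_rows:
  targets:
    - {"linear":[0,0,0],"roll":-0.12}
    - {"linear":[0,0,0],"roll":-0.12}
    - {"linear":[0,0,0],"roll":-0.12}
    - {"linear":[0,0,0],"roll":-0.12}
    - {"linear":[0,0,0],"roll":-0.12}
    - {"linear":[0,0,0],"roll":-0.12}
    - {"linear":[0,0,0],"roll":-0.12}
    - {"linear":[0,0,0],"roll":-0.12}
    - {"linear":[0,0,0],"roll":-0.12}
    - {"linear":[0,0,0],"roll":-0.12}
    - {"linear":[0,0,0],"roll":-0.12}
    - {"linear":[0,0,0],"roll":-0.12}
    - {"linear":[0,0,0],"roll":-0.12}
    - {"linear":[0,0,0],"roll":-0.12}
    - {"linear":[0,0,0],"roll":-0.12}
    - {"linear":[0,0,0],"roll":-0.12}
    - {"linear":[0,0,0],"roll":-0.12}
    - {"linear":[0,0,0],"roll":-0.12}
    - {"linear":[0,0,0],"roll":-0.12}
    - {"linear":[0,0,0],"roll":-0.12}

```text
clock: 21.43
ee_pos: [443.9, -8.0, 296.1]
tcp_rot: [-0.1, 0.731, 0.113, 0.666]
contact_force: [0.5, 0.3, 0.4]
width: 0.997
```

```bash
python3 - <<'E'
from h import *
tip(457,299.8,110,0.065-np.pi/2)
E
```

```text
t 21.43 pos [443.9  -8.  296.1] jawyaw 0.3035 down [-0.0929  0.0051 -0.9957] F [0.5 0.3 0.4] w 0.997(86.8mm) q [ 0.75  0.15 -0.87  1.98  0.1   1.16  0.14]
tip now [427.   -7.  114.9]
tool shift m [0.0036 0.2839 0.1203] roll -1.3323 | after roll shift [ 0.0036 -0.0498  0.3043]
```

Request:
play_rows:
  targets:
    - {"linear":[-0.041,0,0],"roll":0}
    - {"linear":[-0.041,0,0],"roll":0}
    - {"linear":[-0.041,0,0],"roll":0}
    - {"linear":[-0.041,0,0],"roll":0}
    - {"linear":[0,0,0],"roll":0}
    - {"linear":[0,0,0],"roll":0}

```text
clock: 21.93
ee_pos: [457.7, -9.8, 459.1]
tcp_rot: [-0.101, 0.735, 0.12, 0.66]
contact_force: [0.1, -0.4, -0.6]
width: 1.004
```

```bash
python3 - <<'E'
from h import *
info()
E
```

```text
t 21.93 pos [457.7  -9.8 459.1] jawyaw 0.3159 down [-0.1081  0.0103 -0.9941] F [ 0.1 -0.4 -0.6] w 1.004(87.3mm) q [ 0.79  0.02 -0.86  1.72  0.    1.52  0.24]
```

Request:
play_rows:
  targets:
    - {"linear":[0.041,0,0],"roll":0}
    - {"linear":[0.041,0,0],"roll":0}
    - {"linear":[0.041,0,0],"roll":0}
    - {"linear":[0,0,0],"roll":0}
    - {"linear":[0,0,0],"roll":0}

```text
clock: 22.35
ee_pos: [443.3, -8.3, 331.2]
tcp_rot: [-0.101, 0.735, 0.121, 0.66]
contact_force: [0.4, 0.2, 0.0]
width: 0.999
```

```bash
python3 - <<'E'
from h import *
info()
E
```

```text
t 22.35 pos [443.3  -8.3 331.2] jawyaw 0.3171 down [-0.1092  0.0116 -0.994 ] F [0.4 0.2 0. ] w 0.999(86.9mm) q [ 0.77  0.1  -0.87  1.93  0.06  1.25  0.19]
```

```bash
cat >> h.py <<'E'
def plan(x,y,ztip,yaw,n,flip=0,ramp=True):
    """n rows to bring the tip there; prints rows in tool axes as they will stand"""
    s,M=info(); p=s['ee_pos']+182*M[:,0]; D=np.array([x,y,ztip])-p
    y0=np.arctan2(M[1,2],M[0,2]); e=(yaw-y0+np.pi/2)%np.pi-np.pi/2; r=-(e)+flip
    w=np.ones(n)
    if ramp and n>3: w[0]=.5; w[-1]=.3; w[-2]=.7
    w/=w.sum(); Mk=M.copy(); out=[]
    for k in range(n):
        d=Mk.T@(D*w[k])/1000; out.append((d.round(4).tolist(),round(r/n,4)))
        Mk=Mk@R.from_rotvec([r/n,0,0]).as_matrix()
    print('tip now',p.round(1),'D',D.round(1),'roll',round(r,4),'max step mm',round(np.linalg.norm(D)*w.max(),1))
    for o in out: print('{"linear": %s, "roll": %s}'%(o[0],o[1]),end=', ')
    print()
E
python3 - <<'E'
from h import *
plan(457,299.8,130,0.065-np.pi/2,11)
E
```

```text
t 22.35 pos [443.3  -8.3 331.2] jawyaw 0.3171 down [-0.1092  0.0116 -0.994 ] F [0.4 0.2 0. ] w 0.999(86.9mm) q [ 0.77  0.1  -0.87  1.93  0.06  1.25  0.19]
tip now [423.4  -6.2 150.3] D [ 33.6 306.  -20.3] roll -1.3187 max step mm 32.5
{"linear": [0.0011, 0.0147, 0.0068], "roll": -0.1199}, {"linear": [0.0021, 0.0276, 0.017], "roll": -0.1199}, {"linear": [0.0021, 0.0254, 0.0202], "roll": -0.1199}, {"linear": [0.0021, 0.0228, 0.023], "roll": -0.1199}, {"linear": [0.0021, 0.0199, 0.0256], "roll": -0.1199}, {"linear": [0.0021, 0.0167, 0.0278], "roll": -0.1199}, {"linear": [0.0021, 0.0132, 0.0296], "roll": -0.1199}, {"linear": [0.0021, 0.0096, 0.031], "roll": -0.1199}, {"linear": [0.0021, 0.0058, 0.0319], "roll": -0.1199}, {"linear": [0.0015, 0.0014, 0.0226], "roll": -0.1199}, {"linear": [0.0006, -0.0006, 0.0097], "roll": -0.1199},
```

Request:
play_rows:
  targets:
    - {"linear":[0.001,0.0147,0.0068],"roll":-0.12}
    - {"linear":[0.002,0.0276,0.017],"roll":-0.12}
    - {"linear":[0.002,0.0254,0.02],"roll":-0.12}
    - {"linear":[0.002,0.0228,0.023],"roll":-0.12}
    - {"linear":[0.002,0.02,0.0256],"roll":-0.12}
    - {"linear":[0.002,0.0167,0.0278],"roll":-0.12}
    - {"linear":[0.002,0.0132,0.0296],"roll":-0.12}
    - {"linear":[0.002,0.0096,0.031],"roll":-0.12}
    - {"linear":[0.002,0.0058,0.032],"roll":-0.12}
    - {"linear":[0.0015,0.0014,0.0226],"roll":-0.12}
    - {"linear":[0.0006,-0.0006,0.01],"roll":-0.12}
    - {"linear":[0,0,0],"roll":0}
    - {"linear":[0,0,0],"roll":0}
    - {"linear":[0,0,0],"roll":0}

```text
clock: 23.52
ee_pos: [483.2, 309.4, 333.9]
tcp_rot: [-0.494, 0.492, 0.555, 0.455]
contact_force: [-0.2, -0.5, -0.3]
width: 0.999
```

```bash
python3 - <<'E'
from h import *
s,c,p,d,P=snap('w15')
for z in (42,24): rect(P,z,457,300,90,4,45)
plan(457,299.8,70,0.065-np.pi/2,5)
E
```

```text
z 42 n 5033 mean [461.2 301.   42.3] rect [458.8 301. ] [128.5  54.3] yaw 0.0649
z 24 n 1652 mean [446.  299.9  24.1] rect [457.  300.6] [139.9  61.6] yaw 0.0687
t 23.57 pos [483.4 309.1 334. ] jawyaw 1.6711 down [-0.0986  0.0187 -0.995 ] F [ 0.7  0.  -0.4] w 1.002(87.1mm) q [ 0.22  0.54 -1.12  1.62  0.41  1.35  0.71]
tip now [465.4 312.5 152.9] D [ -8.4 -12.7 -82.9] roll 0.0353 max step mm 24.1
{"linear": [0.0119, 0.0002, -0.002], "roll": 0.0071}, {"linear": [0.0237, 0.0004, -0.004], "roll": 0.0071}, {"linear": [0.0237, 0.0004, -0.004], "roll": 0.0071}, {"linear": [0.0166, 0.0003, -0.0028], "roll": 0.0071}, {"linear": [0.0071, 0.0001, -0.0012], "roll": 0.0071},
```

View pics/w15.png

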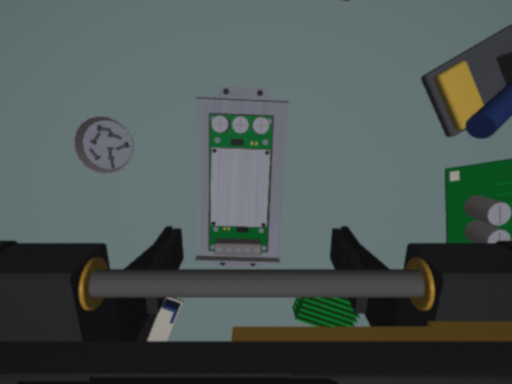

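```bash
python3 - <<'E'
from h import *
import pickle
# recompute with saved depth: pose was read just before
s=dict(ee_pos=np.array([483.2,309.4,333.9]),tcp_rot=np.array([-0.494,0.492,0.555,0.455])); s['tcp_rot']/=np.linalg.norm(s['tcp_rot'])
P=cloud(cam('wrist',s),np.load('pics/w15.npy'))
rect(P,42,458,300,41,2.5,40); rect(P,32,458,300,60,2.5,40)
E
```

```text
z 42 n 4449 mean [454.5 300.5  42.5] rect [455.8 300.7] [74.2 54.1] yaw 0.0598
z 32 n 1098 mean [449.9 300.4  32.6] rect [455.4 300.9] [112.8  53.4] yaw 0.0571
```

Request:
play_rows:
  targets:
    - {"linear":[0.012,0.0002,-0.002],"roll":0.007}
    - {"linear":[0.022,0.0004,-0.004],"roll":0.007}
    - {"linear":[0.022,0.0004,-0.004],"roll":0.007}
    - {"linear":[0.016,0.0003,-0.0028],"roll":0.007}
    - {"linear":[0.007,0,-0.0012],"roll":0.007}
    - {"linear":[0,0,0],"roll":0}
    - {"linear":[0,0,0],"roll":0}
    - {"linear":[0,0,0],"roll":0}

```text
clock: 24.23
ee_pos: [477.8, 287.7, 251.4]
tcp_rot: [-0.482, 0.509, 0.537, 0.47]
contact_force: [0.7, 1.3, -0.9]
width: 1.003
```

```bash
python3 - <<'E'
from h import *
plan(457,300.2,55,0.065-np.pi/2,3)
E
```

```text
t 24.23 pos [477.8 287.7 251.4] jawyaw 1.6094 down [-0.094   0.0141 -0.9955] F [ 0.7  1.3 -0.9] w 1.003(87.3mm) q [ 0.23  0.59 -1.06  1.74  0.47  1.19  0.64]
tip now [460.6 290.2  70.3] D [ -3.6  10.  -15.3] roll -0.0264 max step mm 6.2
{"linear": [0.0052, 0.0006, 0.0033], "roll": -0.0088}, {"linear": [0.0052, 0.0006, 0.0033], "roll": -0.0088}, {"linear": [0.0052, 0.0005, 0.0033], "roll": -0.0088},
```

Request:
play_rows:
  targets:
    - {"linear":[0.004,0.001,0.0045],"roll":-0.013}
    - {"linear":[0.004,0.001,0.0045],"roll":-0.013}
    - {"linear":[0,0,0],"roll":0}
    - {"linear":[0,0,0],"roll":0}
    - {"linear":[0,0,0],"roll":0}

```text
clock: 24.65
ee_pos: [474.9, 298.9, 245.8]
tcp_rot: [-0.489, 0.5, 0.544, 0.464]
contact_force: [0.0, 0.4, -0.3]
width: 0.998
```

```bash
python3 - <<'E'
from h import *
plan(455.8,300.5,32,0.061-np.pi/2,3)
E
```

```text
t 24.65 pos [474.9 298.9 245.8] jawyaw 1.6383 down [-0.0904  0.0165 -0.9958] F [ 0.   0.4 -0.3] w 0.998(86.8mm) q [ 0.2   0.61 -1.06  1.74  0.48  1.18  0.65]
tip now [458.4 301.9  64.5] D [ -2.6  -1.4 -32.5] roll 0.0065 max step mm 10.9
{"linear": [0.0109, -0.0001, -0.0007], "roll": 0.0022}, {"linear": [0.0109, -0.0001, -0.0007], "roll": 0.0022}, {"linear": [0.0109, -0.0001, -0.0007], "roll": 0.0022},
```

Request:
play_rows:
  targets:
    - {"linear":[0.011,0,-0.0007],"roll":0.003}
    - {"linear":[0.011,0,-0.0007],"roll":0.003}
    - {"linear":[0.009,0,-0.0005],"roll":0}
    - {"linear":[0,0,0],"roll":0}
    - {"linear":[0,0,0],"roll":0}

```text
clock: 25.07
ee_pos: [471.7, 297.3, 211.1]
tcp_rot: [-0.487, 0.502, 0.542, 0.466]
contact_force: [1.1, 0.1, -0.1]
width: 1.001
```

```bash
python3 - <<'E'
from h import *
plan(455.8,300.5,28,0.061-np.pi/2,2)
E
```

```text
t 25.07 pos [471.7 297.3 211.1] jawyaw 1.6316 down [-0.0908  0.0162 -0.9957] F [ 1.1  0.1 -0.1] w 1.001(87.0mm) q [ 0.18  0.64 -1.03  1.77  0.52  1.12  0.62]
tip now [455.2 300.3  29.8] D [ 0.6  0.2 -1.8] roll -0.0002 max step mm 1.0
{"linear": [0.0009, -0.0004, 0.0001], "roll": -0.0001}, {"linear": [0.0009, -0.0004, 0.0001], "roll": -0.0001},
```

Request:
play_rows:
  targets:
    - {"linear":[0.002,0,0],"roll":0}
    - {"linear":[0,0,0],"roll":0}
    - {"linear":[0,0,0],"roll":0}
    - {"linear":[0,0,0],"roll":0}
    - {"linear":[0,0,0],"roll":0}
    - {"linear":[0,0,0],"roll":0}
    - {"linear":[0,0,0],"roll":0}
    - {"linear":[0,0,0],"roll":0}
    - {"linear":[0,0,0],"roll":0}
  gripper: 255
  force: 20

```text
clock: 25.82
ee_pos: [471.8, 297.2, 209.3]
tcp_rot: [-0.487, 0.502, 0.542, 0.466]
contact_force: [-0.7, 1.2, -1.7]
width: 0.617
```

```bash
python3 - <<'E'
from h import *
plan(455.8,300.5,28,0.061-np.pi/2,2)
E
```

```text
t 25.82 pos [471.8 297.2 209.3] jawyaw 1.6313 down [-0.0904  0.0163 -0.9958] F [-0.7  1.2 -1.7] w 0.617(53.7mm) q [ 0.18  0.64 -1.03  1.77  0.52  1.12  0.62]
tip now [455.4 300.2  28.1] D [ 0.4  0.3 -0.1] roll -0.0005 max step mm 0.3
{"linear": [0.0, -0.0002, 0.0001], "roll": -0.0003}, {"linear": [0.0, -0.0002, 0.0001], "roll": -0.0003},
```

```bash
python3 - <<'E'
from h import *
plan(455.4,300.2,100,0.061-np.pi/2,5)
E
```

```text
t 25.82 pos [471.8 297.2 209.3] jawyaw 1.6313 down [-0.0904  0.0163 -0.9958] F [-0.7  1.2 -1.7] w 0.617(53.7mm) q [ 0.18  0.64 -1.03  1.77  0.52  1.12  0.62]
tip now [455.4 300.2  28.1] D [ 0.   0.  71.9] roll -0.0005 max step mm 20.5
{"linear": [-0.0102, 0.0009, 0.0002], "roll": -0.0001}, {"linear": [-0.0205, 0.0018, 0.0005], "roll": -0.0001}, {"linear": [-0.0205, 0.0018, 0.0005], "roll": -0.0001}, {"linear": [-0.0143, 0.0013, 0.0003], "roll": -0.0001}, {"linear": [-0.0061, 0.0005, 0.0001], "roll": -0.0001},
```

Request:
play_rows:
  targets:
    - {"linear":[-0.007,0.0006,0.0002],"roll":0}
    - {"linear":[-0.012,0.001,0.0003],"roll":0}
    - {"linear":[-0.016,0.0014,0.0004],"roll":0}
    - {"linear":[-0.02,0.0018,0.0005],"roll":0}
    - {"linear":[-0.01,0.0009,0.0002],"roll":0}
    - {"linear":[0,0,0],"roll":0}
    - {"linear":[0,0,0],"roll":0}

```text
clock: 26.4
ee_pos: [471.5, 297.7, 280.9]
tcp_rot: [-0.488, 0.501, 0.542, 0.466]
contact_force: [-0.4, 0.2, -1.3]
width: 0.619
```

```bash
python3 - <<'E'
from h import *
s,c,p,d,P=snap('w16')
plan(648.4,189.1,90,-0.305-np.pi/2,7)
E
```

```text
t 26.45 pos [471.5 297.7 280.7] jawyaw 1.6323 down [-0.0903  0.0164 -0.9958] F [-0.   0.3 -0.8] w 0.617(53.7mm) q [ 0.23  0.56 -1.1   1.72  0.44  1.24  0.66]
tip now [455.  300.7  99.5] D [ 193.4 -111.6   -9.5] roll 0.3665 max step mm 40.6
{"linear": [-0.0009, -0.0169, -0.0112], "roll": 0.0524}, {"linear": [-0.0018, -0.0349, -0.0206], "roll": 0.0524}, {"linear": [-0.0018, -0.036, -0.0188], "roll": 0.0524}, {"linear": [-0.0018, -0.0369, -0.0169], "roll": 0.0524}, {"linear": [-0.0018, -0.0377, -0.0149], "roll": 0.0524}, {"linear": [-0.0013, -0.0269, -0.0091], "roll": 0.0524}, {"linear": [-0.0005, -0.0117, -0.0033], "roll": 0.0524},
```

View pics/w16.png

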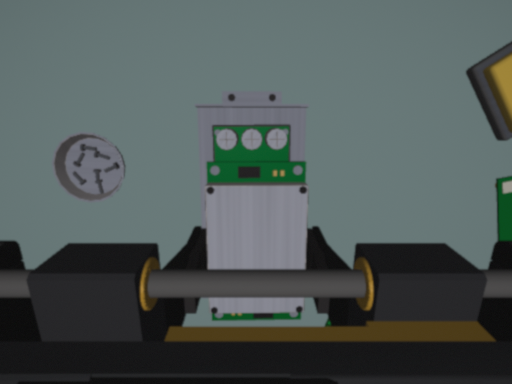

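Request:
play_rows:
  targets:
    - {"linear":[-0.001,-0.017,-0.011],"roll":0.052}
    - {"linear":[-0.0018,-0.035,-0.0206],"roll":0.052}
    - {"linear":[-0.0018,-0.036,-0.0188],"roll":0.052}
    - {"linear":[-0.0018,-0.037,-0.017],"roll":0.052}
    - {"linear":[-0.0018,-0.0375,-0.015],"roll":0.052}
    - {"linear":[-0.0013,-0.027,-0.009],"roll":0.052}
    - {"linear":[-0.0005,-0.0117,-0.0033],"roll":0.052}
    - {"linear":[0,0,0],"roll":0}
    - {"linear":[0,0,0],"roll":0}
    - {"linear":[0,0,0],"roll":0}

```text
clock: 27.28
ee_pos: [669.4, 181.3, 259.0]
tcp_rot: [-0.393, 0.598, 0.44, 0.543]
contact_force: [0.1, 1.3, -1.6]
width: 0.623
```

```bash
python3 - <<'E'
from h import *
s,c,p,d,P=snap('w17')
plan(648.4,189.1,60,-0.305-np.pi/2,4)
E
```

```text
t 27.33 pos [669.  181.8 259. ] jawyaw 1.2622 down [-0.1015  0.0085 -0.9948] F [ 0.6  0.7 -1.6] w 0.618(53.8mm) q [ 0.22  0.78 -0.86  1.33  0.52  1.37  0.62]
tip now [650.5 183.3  78. ] D [ -2.1   5.8 -18. ] roll -0.0036 max step mm 7.6
{"linear": [0.0036, 0.0004, 0.0011], "roll": -0.0009}, {"linear": [0.0073, 0.0008, 0.0021], "roll": -0.0009}, {"linear": [0.0051, 0.0006, 0.0015], "roll": -0.0009}, {"linear": [0.0022, 0.0002, 0.0006], "roll": -0.0009},
```

View pics/w17.png

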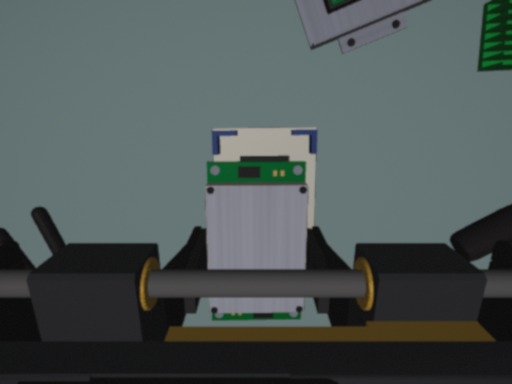

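Request:
play_rows:
  targets:
    - {"linear":[0.006,0.001,0.0025],"roll":-0.002}
    - {"linear":[0.008,0.001,0.0025],"roll":-0.002}
    - {"linear":[0.004,0,0],"roll":0}
    - {"linear":[0,0,0],"roll":0}
    - {"linear":[0,0,0],"roll":0}
    - {"linear":[0,0,0],"roll":0}

```text
clock: 27.83
ee_pos: [662.6, 192.3, 239.5]
tcp_rot: [-0.396, 0.595, 0.445, 0.54]
contact_force: [0.5, 0.3, -1.2]
width: 0.616
```

```bash
python3 - <<'E'
from h import *
s,c,p,d,P=snap('w18')
plan(648.4,189.1,24,-0.305-np.pi/2,4)
E
```

```text
t 27.88 pos [662.7 192.3 239.6] jawyaw 1.2770 down [-0.1029  0.0086 -0.9947] F [ 0.4  0.5 -1.6] w 0.620(53.9mm) q [ 0.21  0.8  -0.86  1.35  0.53  1.33  0.61]
tip now [643.9 193.9  58.6] D [  4.5  -4.8 -34.6] roll 0.0112 max step mm 14.1
{"linear": [0.0068, -0.0018, -0.0005], "roll": 0.0028}, {"linear": [0.0136, -0.0037, -0.001], "roll": 0.0028}, {"linear": [0.0095, -0.0026, -0.0007], "roll": 0.0028}, {"linear": [0.0041, -0.0011, -0.0003], "roll": 0.0028},
```

View pics/w18.png

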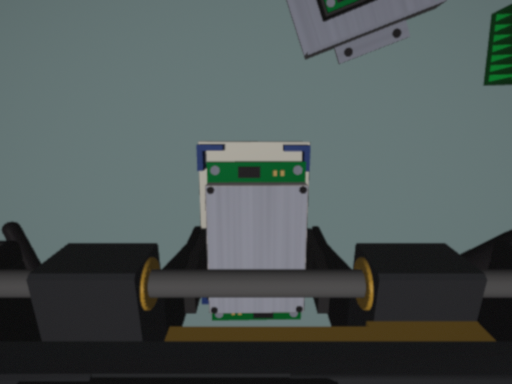

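Request:
play_rows:
  targets:
    - {"linear":[0.007,-0.002,-0.0005],"roll":0.004}
    - {"linear":[0.013,-0.0035,-0.001],"roll":0.004}
    - {"linear":[0.009,-0.0025,-0.0007],"roll":0.003}
    - {"linear":[0.004,-0.001,-0.0003],"roll":0}
    - {"linear":[0,0,0],"roll":0}
    - {"linear":[0,0,0],"roll":0}
    - {"linear":[0,0,0],"roll":0}

```text
clock: 28.47
ee_pos: [668.0, 186.0, 201.4]
tcp_rot: [-0.393, 0.598, 0.441, 0.542]
contact_force: [-0.0, -0.7, -1.3]
width: 0.619
```

```bash
python3 - <<'E'
from h import *
s,c,p,d,P=snap('w19')
plan(648.4,189.1,14,-0.305-np.pi/2,2)
E
```

```text
t 28.52 pos [668.  186.  201.6] jawyaw 1.2634 down [-0.1031  0.0082 -0.9946] F [-0.8  0.  -2.3] w 0.618(53.8mm) q [ 0.2   0.84 -0.84  1.37  0.56  1.28  0.6 ]
tip now [649.2 187.5  20.6] D [-0.8  1.6 -6.6] roll -0.0024 max step mm 3.4
{"linear": [0.0033, 0.0003, 0.0007], "roll": -0.0012}, {"linear": [0.0033, 0.0003, 0.0007], "roll": -0.0012},
```

View pics/w19.png

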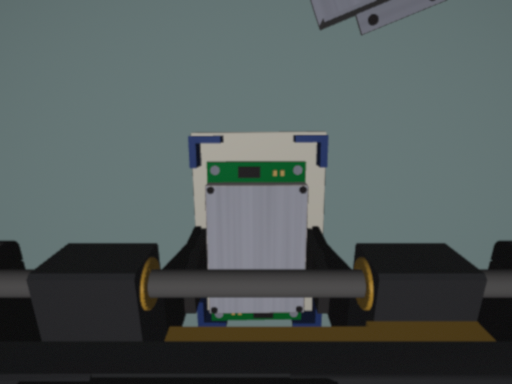

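Request:
play_rows:
  targets:
    - {"linear":[0.003,0.0002,0.0008],"roll":-0.002}
    - {"linear":[0.003,0,0.0006],"roll":0}
    - {"linear":[0.001,0,0],"roll":0}
    - {"linear":[0,0,0],"roll":0}
    - {"linear":[0,0,0],"roll":0}

```text
clock: 28.93
ee_pos: [667.6, 188.2, 195.2]
tcp_rot: [-0.394, 0.597, 0.441, 0.542]
contact_force: [-0.2, -0.3, -1.3]
width: 0.618
```

```bash
python3 - <<'E'
from h import *
plan(648.4,189.1,11.1,-0.305-np.pi/2,2)
E
```

```text
t 28.93 pos [667.6 188.2 195.2] jawyaw 1.2660 down [-0.1014  0.0089 -0.9948] F [-0.2 -0.3 -1.3] w 0.618(53.7mm) q [ 0.2   0.85 -0.83  1.37  0.56  1.27  0.6 ]
tip now [649.1 189.8  14.1] D [-0.7 -0.7 -3. ] roll 0.0002 max step mm 1.6
{"linear": [0.0015, 0.0001, -0.0004], "roll": 0.0001}, {"linear": [0.0015, 0.0001, -0.0004], "roll": 0.0001},
```

Request:
play_rows:
  targets:
    - {"linear":[0.001,0,0],"roll":0}
    - {"linear":[0.001,0,0],"roll":0}
    - {"linear":[0.001,0,0],"roll":0}

```text
clock: 29.18
ee_pos: [667.4, 188.4, 192.8]
tcp_rot: [-0.394, 0.596, 0.441, 0.543]
contact_force: [-3.7, -1.8, 12.0]
width: 0.618
```

```bash
python3 - <<'E'
from h import *
plan(648.4,189.1,11.1,-0.305-np.pi/2,2)
E
```

```text
t 29.18 pos [667.4 188.4 192.8] jawyaw 1.2661 down [-0.1007  0.009  -0.9949] F [-3.7 -1.8 12. ] w 0.618(53.7mm) q [ 0.2   0.85 -0.83  1.37  0.56  1.27  0.59]
tip now [649.1 190.   11.7] D [-0.7 -0.9 -0.6] roll 0.0003 max step mm 0.6
{"linear": [0.0003, 0.0001, -0.0005], "roll": 0.0001}, {"linear": [0.0003, 0.0001, -0.0005], "roll": 0.0001},
```

Request:
play_rows:
  targets:
    - {"linear":[0.001,0,0],"roll":0}

```text
clock: 29.27
ee_pos: [667.4, 188.4, 192.8]
tcp_rot: [-0.394, 0.596, 0.441, 0.543]
contact_force: [-4.7, -3.7, 11.7]
width: 0.622
```

Request:
play_rows:
  targets:
    - {"linear":[0.001,0,0],"roll":0}

```text
clock: 29.35
ee_pos: [667.3, 188.4, 192.9]
tcp_rot: [-0.394, 0.596, 0.441, 0.543]
contact_force: [-3.1, -2.1, 7.4]
width: 0.616
```

Request:
play_rows:
  targets:
    - {"linear":[0,0,0],"roll":0}
    - {"linear":[0,0,0],"roll":0}
    - {"linear":[0,0,0],"roll":0}
    - {"linear":[0,0,0],"roll":0}
    - {"linear":[0,0,0],"roll":0}
  gripper: 50

```text
clock: 29.77
ee_pos: [667.6, 188.6, 193.8]
tcp_rot: [-0.394, 0.596, 0.441, 0.544]
contact_force: [0.1, 0.0, 0.3]
width: 0.794
```

```bash
python3 - <<'E'
from h import *
plan(649.5,190,120,-0.305-np.pi/2,5)
s,c,p,d,P=snap('w20')
E
```

```text
t 29.77 pos [667.6 188.6 193.8] jawyaw 1.2656 down [-0.0985  0.0092 -0.9951] F [0.1 0.  0.3] w 0.794(69.0mm) q [ 0.2   0.85 -0.83  1.37  0.57  1.27  0.59]
tip now [649.7 190.2  12.7] D [ -0.2  -0.2 107.3] roll -0.0002 max step mm 30.7
{"linear": [-0.0153, 0.0015, -0.0004], "roll": -0.0}, {"linear": [-0.0305, 0.003, -0.0007], "roll": -0.0}, {"linear": [-0.0305, 0.003, -0.0007], "roll": -0.0}, {"linear": [-0.0214, 0.0021, -0.0005], "roll": -0.0}, {"linear": [-0.0092, 0.0009, -0.0002], "roll": -0.0},
```

View pics/w20.png

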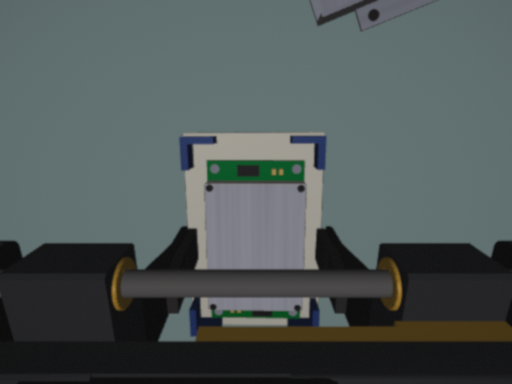

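Request:
play_rows:
  targets:
    - {"linear":[-0.015,0.0015,-0.0004],"roll":0}
    - {"linear":[-0.03,0.003,-0.0007],"roll":0}
    - {"linear":[-0.03,0.003,-0.0007],"roll":0}
    - {"linear":[-0.02,0.002,-0.0005],"roll":0}
    - {"linear":[-0.009,0.001,0],"roll":0}
    - {"linear":[0,0,0],"roll":0}
    - {"linear":[0,0,0],"roll":0}
  gripper: 0

```text
clock: 30.4
ee_pos: [666.5, 188.9, 306.1]
tcp_rot: [-0.394, 0.596, 0.441, 0.543]
contact_force: [0.6, -1.1, -0.9]
width: 0.996
```

```bash
python3 - <<'E'
from h import *
s,c,p,d,P=snap('w21')
rect(P,25,648,189,45,2.5); rect(P,16,648,189,70,2); 
plan(457,300.2,120,0.068-np.pi/2,7)
E
```

```text
z 25 n 4681 mean [648.3 192.1  25.5] rect [649.5 191.5] [54.1 74.4] yaw 1.2703
z 16 n 1338 mean [641.1 193.4  15.9] rect [648.6 190.8] [ 78.2 120. ] yaw 1.2709
t 30.45 pos [666.5 188.9 305.8] jawyaw 1.2667 down [-0.1     0.0097 -0.9949] F [-0.1  0.6  0.4] w 1.001(87.1mm) q [ 0.21  0.74 -0.88  1.29  0.5   1.44  0.63]
tip now [648.3 190.6 124.8] D [-191.3  109.6   -4.8] roll -0.3721 max step mm 40.1
{"linear": [0.0023, 0.0194, 0.0043], "roll": -0.0532}, {"linear": [0.0045, 0.0384, 0.0107], "roll": -0.0532}, {"linear": [0.0045, 0.0378, 0.0127], "roll": -0.0532}, {"linear": [0.0045, 0.037, 0.0147], "roll": -0.0532}, {"linear": [0.0045, 0.0362, 0.0166], "roll": -0.0532}, {"linear": [0.0032, 0.0247, 0.013], "roll": -0.0532}, {"linear": [0.0014, 0.0103, 0.0061], "roll": -0.0532},
```

View pics/w21.png

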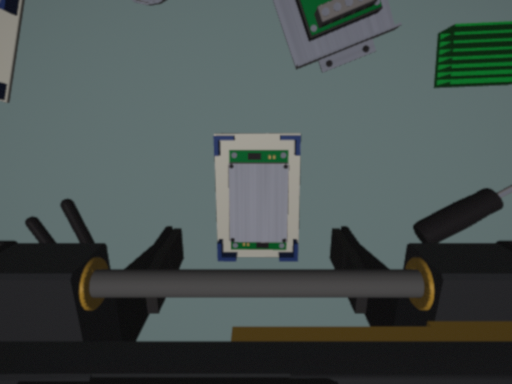

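Request:
play_rows:
  targets:
    - {"linear":[0.002,0.019,0.0043],"roll":-0.053}
    - {"linear":[0.004,0.038,0.0107],"roll":-0.053}
    - {"linear":[0.004,0.0378,0.0127],"roll":-0.053}
    - {"linear":[0.004,0.037,0.0147],"roll":-0.053}
    - {"linear":[0.004,0.0362,0.0166],"roll":-0.053}
    - {"linear":[0.003,0.0247,0.013],"roll":-0.053}
    - {"linear":[0.001,0.01,0.006],"roll":-0.053}
    - {"linear":[0,0,0],"roll":0}
    - {"linear":[0,0,0],"roll":0}
    - {"linear":[0,0,0],"roll":0}

```text
clock: 31.28
ee_pos: [467.0, 297.1, 290.1]
tcp_rot: [-0.488, 0.507, 0.548, 0.453]
contact_force: [0.2, 0.6, 0.0]
width: 1.002
```

```bash
python3 - <<'E'
from h import *
s,c,p,d,P=snap('w22')
rect(P,24,457,300,90,3,45); rect(P,22,457,300,90,5,45)
plan(457,300.2,60,0.068-np.pi/2,4)
E
```

```text
z 24 n 7389 mean [446.3 299.5  24.4] rect [445.1 299.6] [115.7  62. ] yaw 0.0686
z 22 n 7400 mean [446.2 299.5  24.4] rect [445.1 299.6] [115.7  62.2] yaw 0.0686
t 31.33 pos [467.4 296.7 290. ] jawyaw 1.6455 down [-0.1144  0.0016 -0.9934] F [-0.4 -0.8 -1.2] w 1.001(87.0mm) q [ 0.23  0.55 -1.1   1.71  0.42  1.28  0.68]
tip now [446.6 297.  109.2] D [ 10.4   3.2 -49.2] roll 0.0067 max step mm 20.2
{"linear": [0.0095, -0.0032, 0.0004], "roll": 0.0017}, {"linear": [0.0191, -0.0065, 0.0008], "roll": 0.0017}, {"linear": [0.0134, -0.0045, 0.0005], "roll": 0.0017}, {"linear": [0.0057, -0.0019, 0.0002], "roll": 0.0017},
```

View pics/w22.png

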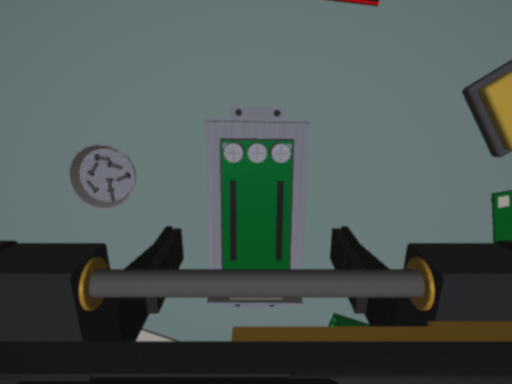

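Request:
play_rows:
  targets:
    - {"linear":[0.009,-0.003,0.0004],"roll":0.002}
    - {"linear":[0.019,-0.0065,0.0008],"roll":0.002}
    - {"linear":[0.013,-0.0045,0.0005],"roll":0.002}
    - {"linear":[0.005,-0.0019,0],"roll":0}
    - {"linear":[0,0,0],"roll":0}
    - {"linear":[0,0,0],"roll":0}
    - {"linear":[0,0,0],"roll":0}

```text
clock: 31.92
ee_pos: [483.9, 296.0, 237.1]
tcp_rot: [-0.482, 0.513, 0.543, 0.458]
contact_force: [0.3, 0.2, -0.1]
width: 1.002
```

```bash
python3 - <<'E'
from h import *
plan(457,300.3,35,0.068-np.pi/2,3)
E
```

```text
t 31.92 pos [483.9 296.  237.1] jawyaw 1.6256 down [-0.1159  0.0022 -0.9933] F [ 0.3  0.2 -0.1] w 1.002(87.2mm) q [ 0.18  0.63 -1.03  1.71  0.48  1.21  0.65]
tip now [462.8 296.4  56.3] D [ -5.8   3.9 -21.3] roll -0.0132 max step mm 7.5
{"linear": [0.0073, 0.001, 0.0013], "roll": -0.0044}, {"linear": [0.0073, 0.001, 0.0014], "roll": -0.0044}, {"linear": [0.0073, 0.001, 0.0014], "roll": -0.0044},
```

Request:
play_rows:
  targets:
    - {"linear":[0.007,0.001,0.0013],"roll":-0.005}
    - {"linear":[0.007,0.001,0.0014],"roll":-0.005}
    - {"linear":[0.006,0.001,0.0014],"roll":-0.004}
    - {"linear":[0,0,0],"roll":0}
    - {"linear":[0,0,0],"roll":0}
    - {"linear":[0,0,0],"roll":0}

```text
clock: 32.42
ee_pos: [477.5, 300.9, 217.1]
tcp_rot: [-0.486, 0.508, 0.547, 0.454]
contact_force: [-0.7, 0.2, -0.2]
width: 1.004
```

```bash
python3 - <<'E'
from h import *
plan(457,300.3,11,0.068-np.pi/2,3)
s,c,p,d,P=snap('w23')
E
```

```text
t 32.42 pos [477.5 300.9 217.1] jawyaw 1.6417 down [-0.1139  0.003  -0.9935] F [-0.7  0.2 -0.2] w 1.004(87.4mm) q [ 0.17  0.65 -1.02  1.73  0.51  1.17  0.64]
tip now [456.8 301.5  36.3] D [  0.2  -1.2 -25.3] roll 0.0029 max step mm 8.4
{"linear": [0.0084, -0.001, -0.0005], "roll": 0.001}, {"linear": [0.0084, -0.001, -0.0005], "roll": 0.001}, {"linear": [0.0084, -0.001, -0.0005], "roll": 0.001},
```

View pics/w23.png

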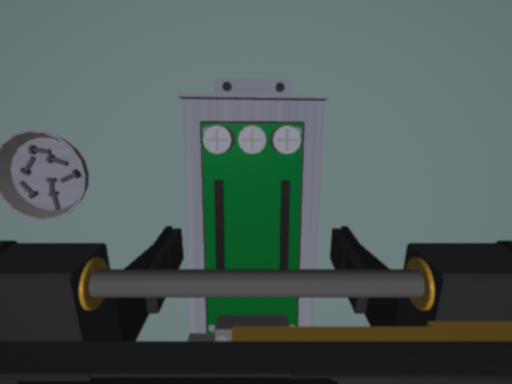

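Request:
play_rows:
  targets:
    - {"linear":[0.008,-0.001,-0.0005],"roll":0.001}
    - {"linear":[0.008,-0.001,-0.0005],"roll":0.001}
    - {"linear":[0.006,-0.001,-0.0005],"roll":0.001}
    - {"linear":[0,0,0],"roll":0}
    - {"linear":[0,0,0],"roll":0}

```text
clock: 32.88
ee_pos: [478.5, 299.4, 192.8]
tcp_rot: [-0.486, 0.509, 0.546, 0.456]
contact_force: [-0.0, -0.6, 0.3]
width: 1.0
```

```bash
python3 - <<'E'
from h import *
plan(457,300.3,10.5,0.068-np.pi/2,3)
E
```

```text
t 32.88 pos [478.5 299.4 192.8] jawyaw 1.6377 down [-0.1132  0.0031 -0.9936] F [-0.  -0.6  0.3] w 1.000(87.0mm) q [ 0.15  0.68 -1.    1.75  0.53  1.13  0.62]
tip now [457.9 299.9  11.9] D [-0.9  0.4 -1.4] roll -0.0011 max step mm 0.6
{"linear": [0.0005, 0.0002, 0.0001], "roll": -0.0004}, {"linear": [0.0005, 0.0002, 0.0001], "roll": -0.0004}, {"linear": [0.0005, 0.0002, 0.0001], "roll": -0.0004},
```

Request:
play_rows:
  targets:
    - {"linear":[0.0015,0.0007,0.0003],"roll":0}
    - {"linear":[0,0,0],"roll":0}
    - {"linear":[0,0,0],"roll":0}
    - {"linear":[0,0,0],"roll":0}
    - {"linear":[0,0,0],"roll":0}
    - {"linear":[0,0,0],"roll":0}
    - {"linear":[0,0,0],"roll":0}
    - {"linear":[0,0,0],"roll":0}
  gripper: 255
  force: 25

```text
clock: 33.55
ee_pos: [477.6, 299.6, 191.4]
tcp_rot: [-0.486, 0.509, 0.546, 0.456]
contact_force: [0.2, 0.2, -1.3]
width: 0.71
```

```bash
python3 - <<'E'
from h import *
plan(458,300.3,75,0.068-np.pi/2,5)
E
```

```text
t 33.55 pos [477.6 299.6 191.4] jawyaw 1.6376 down [-0.1131  0.0031 -0.9936] F [ 0.2  0.2 -1.3] w 0.710(61.8mm) q [ 0.15  0.68 -1.    1.75  0.53  1.13  0.62]
tip now [457.  300.2  10.5] D [ 1.   0.1 64.5] roll -0.0012 max step mm 18.4
{"linear": [-0.0092, 0.0009, 0.0001], "roll": -0.0002}, {"linear": [-0.0183, 0.0018, 0.0002], "roll": -0.0002}, {"linear": [-0.0183, 0.0018, 0.0002], "roll": -0.0002}, {"linear": [-0.0128, 0.0013, 0.0002], "roll": -0.0002}, {"linear": [-0.0055, 0.0005, 0.0001], "roll": -0.0002},
```

Request:
play_rows:
  targets:
    - {"linear":[-0.007,0.0007,0],"roll":0}
    - {"linear":[-0.014,0.0014,0],"roll":0}
    - {"linear":[-0.018,0.0018,0],"roll":0}
    - {"linear":[-0.018,0.0018,0],"roll":0}
    - {"linear":[-0.012,0.0012,0],"roll":0}
    - {"linear":[0,0,0],"roll":0}
    - {"linear":[0,0,0],"roll":0}

```text
clock: 34.13
ee_pos: [478.1, 299.1, 267.9]
tcp_rot: [-0.486, 0.508, 0.546, 0.455]
contact_force: [0.2, -1.1, -2.7]
width: 0.709
```

```bash
python3 - <<'E'
from h import *
s,c,p,d,P=snap('w24')
plan(449,-335.2,85,0.273-np.pi/2,18)
E
```

```text
t 34.18 pos [478.2 299.2 267.8] jawyaw 1.6386 down [-0.1129  0.0032 -0.9936] F [ 0.3  0.2 -1.8] w 0.709(61.6mm) q [ 0.2   0.59 -1.07  1.7   0.45  1.25  0.67]
tip now [457.6 299.7  87. ] D [  -8.6 -634.9   -2. ] roll -0.2051 max step mm 38.5
{"linear": [0.0, 0.0016, -0.0192], "roll": -0.0114}, {"linear": [0.0001, 0.0036, -0.0383], "roll": -0.0114}, {"linear": [0.0001, 0.004, -0.0383], "roll": -0.0114}, {"linear": [0.0001, 0.0045, -0.0382], "roll": -0.0114}, {"linear": [0.0001, 0.0049, -0.0382], "roll": -0.0114}, {"linear": [0.0001, 0.0053, -0.0381], "roll": -0.0114}, {"linear": [0.0001, 0.0058, -0.0381], "roll": -0.0114}, {"linear": [0.0001, 0.0062, -0.038], "roll": -0.0114}, {"linear": [0.0001, 0.0066, -0.0379], "roll": -0.0114}, {"linear": [0.0001, 0.0071, -0.0378], "roll": -0.0114}, {"linear": [0.0001, 0.0075, -0.0378], "roll": -0.0114}, {"linear": [0.0001, 0.0079, -0.0377], "roll": -0.0114}, {"linear": [0.0001, 0.0083, -0.0376], "roll": -0.0114}, {"linear": [0.0001, 0.0088, -0.0375], "roll": -0.0114}, {"linear": [0.0001, 0.0092, -0.0374], "roll": -0.0114}, {"linear": [0.0001, 0.0096, -0.0373], "roll": -0.0114}, {"linear": [0.0, 0.007, -0.026], "roll": -0.0114}, {"linear": [0.0, 0.0031, -0.0111], "roll": -0.0114},
```

View pics/w24.png

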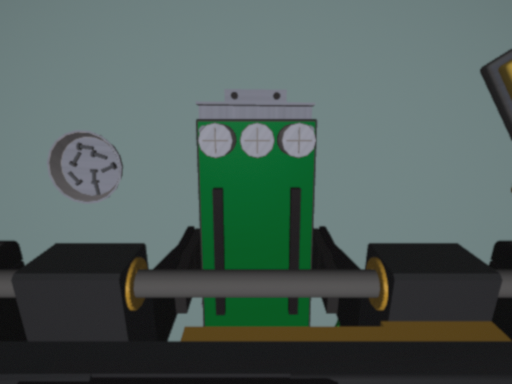

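Request:
play_rows:
  targets:
    - {"linear":[0,0.0016,-0.0192],"roll":-0.0114}
    - {"linear":[0,0.0036,-0.0383],"roll":-0.0114}
    - {"linear":[0,0.004,-0.0383],"roll":-0.0114}
    - {"linear":[0,0.0045,-0.0382],"roll":-0.0114}
    - {"linear":[0,0.005,-0.0382],"roll":-0.0114}
    - {"linear":[0,0.0053,-0.038],"roll":-0.0114}
    - {"linear":[0,0.0058,-0.03],"roll":-0.0114}
    - {"linear":[0,0.004,-0.02],"roll":-0.0114}
    - {"linear":[0,0,0],"roll":0}
    - {"linear":[0,0,0],"roll":0}

```text
clock: 35.02
ee_pos: [468.7, 24.8, 259.2]
tcp_rot: [-0.504, 0.482, 0.574, 0.429]
contact_force: [-0.5, 1.6, -1.2]
width: 0.713
```

```bash
python3 - <<'E'
from h import *
plan(449,-335.2,80,0.273-np.pi/2,11)
E
```

```text
t 35.02 pos [468.7  24.8 259.2] jawyaw 1.7360 down [-0.1237  0.0058 -0.9923] F [-0.5  1.6 -1.2] w 0.713(62.0mm) q [ 0.87  0.42 -1.17  1.93  0.37  1.19  1.29]
tip now [446.2  25.9  78.6] D [   2.8 -361.1    1.4] roll -0.1078 max step mm 38.0
{"linear": [-0.0002, 0.003, -0.0188], "roll": -0.0098}, {"linear": [-0.0004, 0.0064, -0.0375], "roll": -0.0098}, {"linear": [-0.0004, 0.0068, -0.0374], "roll": -0.0098}, {"linear": [-0.0004, 0.0072, -0.0373], "roll": -0.0098}, {"linear": [-0.0004, 0.0075, -0.0373], "roll": -0.0098}, {"linear": [-0.0004, 0.0079, -0.0372], "roll": -0.0098}, {"linear": [-0.0004, 0.0082, -0.0371], "roll": -0.0098}, {"linear": [-0.0004, 0.0086, -0.037], "roll": -0.0098}, {"linear": [-0.0004, 0.009, -0.0369], "roll": -0.0098}, {"linear": [-0.0003, 0.0065, -0.0258], "roll": -0.0098}, {"linear": [-0.0001, 0.0029, -0.011], "roll": -0.0098},
```

Request:
play_rows:
  targets:
    - {"linear":[-0.001,0.003,-0.0188],"roll":-0.01}
    - {"linear":[-0.001,0.0064,-0.0375],"roll":-0.01}
    - {"linear":[-0.001,0.0068,-0.0374],"roll":-0.01}
    - {"linear":[-0.001,0.0072,-0.0373],"roll":-0.01}
    - {"linear":[-0.001,0.0075,-0.0373],"roll":-0.01}
    - {"linear":[-0.001,0.008,-0.0372],"roll":-0.01}
    - {"linear":[-0.001,0.0082,-0.037],"roll":-0.01}
    - {"linear":[0,0.0086,-0.03],"roll":-0.01}
    - {"linear":[0,0.006,-0.02],"roll":-0.01}
    - {"linear":[0,0,0],"roll":0}
    - {"linear":[0,0,0],"roll":0}
    - {"linear":[0,0,0],"roll":0}

```text
clock: 36.02
ee_pos: [474.4, -274.8, 258.7]
tcp_rot: [-0.526, 0.448, 0.602, 0.402]
contact_force: [-0.3, 1.2, -1.9]
width: 0.706
```

```bash
python3 - <<'E'
from h import *
s,c,p,d,P=snap('w25')
plan(449,-335.2,60,0.273-np.pi/2,5)
E
```

```text
t 36.07 pos [ 474.5 -274.1  258.8] jawyaw 1.8489 down [-0.1242  0.0125 -0.9922] F [ 0.8  0.4 -2.3] w 0.706(61.5mm) q [ 1.25  0.56 -1.03  1.74  0.52  1.27  1.91]
tip now [ 451.9 -271.8   78.2] D [ -2.9 -63.4 -18.2] roll 0.0051 max step mm 18.9
{"linear": [0.0025, 0.0026, -0.0087], "roll": 0.001}, {"linear": [0.005, 0.0052, -0.0174], "roll": 0.001}, {"linear": [0.005, 0.0052, -0.0174], "roll": 0.001}, {"linear": [0.0035, 0.0036, -0.0122], "roll": 0.001}, {"linear": [0.0015, 0.0015, -0.0052], "roll": 0.001},
```

View pics/w25.png

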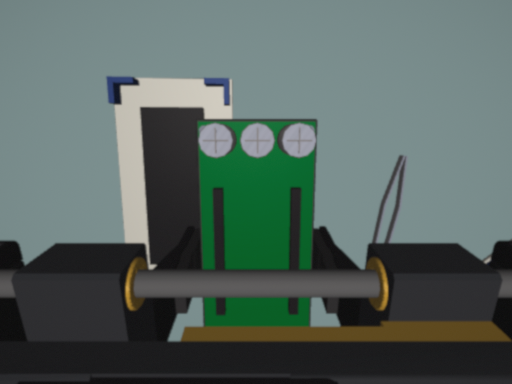

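Request:
play_rows:
  targets:
    - {"linear":[0.0015,0.0026,-0.0087],"roll":0.001}
    - {"linear":[0.003,0.0052,-0.0174],"roll":0.001}
    - {"linear":[0.003,0.0052,-0.0174],"roll":0.001}
    - {"linear":[0.003,0.0036,-0.0122],"roll":0.001}
    - {"linear":[0.0015,0.0015,-0.005],"roll":0.001}
    - {"linear":[0,0,0],"roll":0}
    - {"linear":[0,0,0],"roll":0}
    - {"linear":[0,0,0],"roll":0}

```text
clock: 36.73
ee_pos: [473.0, -341.5, 244.0]
tcp_rot: [-0.526, 0.448, 0.602, 0.402]
contact_force: [0.7, -0.9, -2.3]
width: 0.71
```

```bash
python3 - <<'E'
from h import *
s,c,p,d,P=snap('w26')
plan(449,-335.2,40,0.273-np.pi/2,4)
E
```

```text
t 36.78 pos [ 473.1 -341.3  244.1] jawyaw 1.8476 down [-0.1249  0.0124 -0.9921] F [-0.6  0.5 -1.8] w 0.709(61.7mm) q [ 1.27  0.63 -0.98  1.66  0.57  1.28  1.99]
tip now [ 450.3 -339.    63.5] D [ -1.3   3.8 -23.5] roll 0.0038 max step mm 9.5
{"linear": [0.0047, -0.0005, 0.0006], "roll": 0.0009}, {"linear": [0.0094, -0.001, 0.0012], "roll": 0.0009}, {"linear": [0.0066, -0.0007, 0.0008], "roll": 0.0009}, {"linear": [0.0028, -0.0003, 0.0004], "roll": 0.0009},
```

View pics/w26.png

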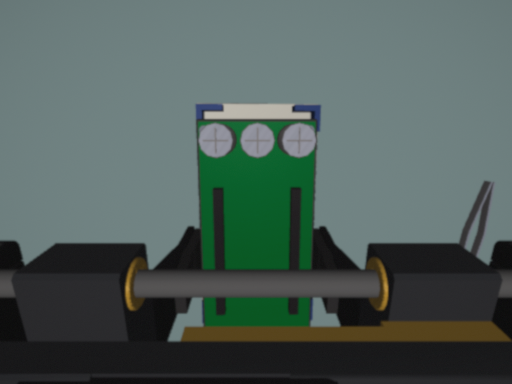

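Request:
play_rows:
  targets:
    - {"linear":[0.005,-0.0005,0.0006],"roll":0.001}
    - {"linear":[0.009,-0.001,0.0012],"roll":0.001}
    - {"linear":[0.006,-0.0007,0.0008],"roll":0.001}
    - {"linear":[0.003,-0.0003,0.0004],"roll":0}
    - {"linear":[0,0,0],"roll":0}
    - {"linear":[0,0,0],"roll":0}
    - {"linear":[0,0,0],"roll":0}

```text
clock: 37.37
ee_pos: [472.0, -334.3, 218.5]
tcp_rot: [-0.526, 0.448, 0.602, 0.401]
contact_force: [0.2, 0.0, -1.0]
width: 0.705
```

```bash
python3 - <<'E'
from h import *
s,c,p,d,P=snap('w27')
plan(449,-335.2,20,0.273-np.pi/2,4)
E
```

```text
t 37.42 pos [ 472.  -334.3  218.6] jawyaw 1.8482 down [-0.1252  0.0125 -0.9921] F [ 0.4  0.1 -1.5] w 0.708(61.6mm) q [ 1.25  0.65 -0.96  1.69  0.59  1.24  1.97]
tip now [ 449.3 -332.    38.1] D [ -0.3  -3.2 -18.1] roll 0.0044 max step mm 7.3
{"linear": [0.0036, -0.0002, -0.0008], "roll": 0.0011}, {"linear": [0.0072, -0.0004, -0.0015], "roll": 0.0011}, {"linear": [0.005, -0.0003, -0.0011], "roll": 0.0011}, {"linear": [0.0022, -0.0001, -0.0005], "roll": 0.0011},
```

View pics/w27.png

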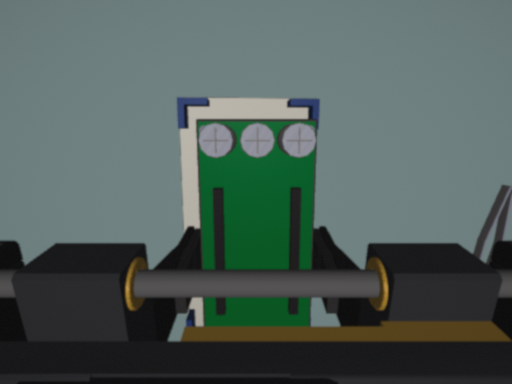

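Request:
play_rows:
  targets:
    - {"linear":[0.004,-0.0003,-0.002],"roll":0.002}
    - {"linear":[0.006,-0.0004,-0.002],"roll":0.002}
    - {"linear":[0.005,-0.0003,0],"roll":0}
    - {"linear":[0.002,0,0],"roll":0}
    - {"linear":[0,0,0],"roll":0}
    - {"linear":[0,0,0],"roll":0}
    - {"linear":[0,0,0],"roll":0}

```text
clock: 38.0
ee_pos: [472.0, -338.6, 199.7]
tcp_rot: [-0.525, 0.449, 0.601, 0.403]
contact_force: [-0.1, 0.2, -2.6]
width: 0.709
```

```bash
python3 - <<'E'
from h import *
s,c,p,d,P=snap('w28')
plan(449,-335.2,14,0.273-np.pi/2,2)
E
```

```text
t 38.05 pos [ 472.  -338.5  199.8] jawyaw 1.8431 down [-0.1248  0.0122 -0.9921] F [ 0.1  0.1 -1.3] w 0.707(61.5mm) q [ 1.24  0.68 -0.94  1.7   0.61  1.22  1.95]
tip now [ 449.3 -336.3   19.2] D [-0.3  1.1 -5.2] roll -0.0007 max step mm 2.7
{"linear": [0.0026, -0.0003, 0.0005], "roll": -0.0004}, {"linear": [0.0026, -0.0003, 0.0005], "roll": -0.0004},
```

View pics/w28.png

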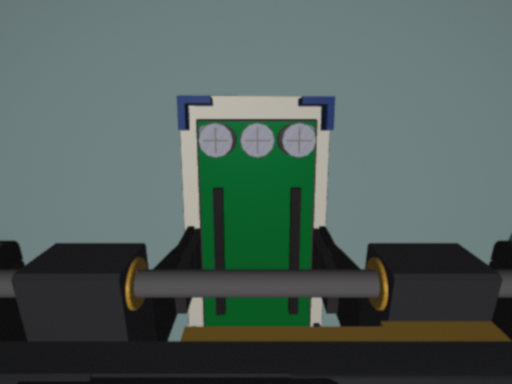

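Request:
play_rows:
  targets:
    - {"linear":[0.003,-0.0003,0.0002],"roll":0}
    - {"linear":[0.002,-0.0003,0],"roll":0}
    - {"linear":[0.001,0,0],"roll":0}
    - {"linear":[0,0,0],"roll":0}
    - {"linear":[0,0,0],"roll":0}

```text
clock: 38.47
ee_pos: [472.0, -338.0, 193.6]
tcp_rot: [-0.525, 0.449, 0.6, 0.403]
contact_force: [0.3, 0.1, -1.9]
width: 0.712
```

```bash
python3 - <<'E'
from h import *
plan(449,-335.2,10.5,0.273-np.pi/2,2)
E
```

```text
t 38.47 pos [ 472.  -338.   193.6] jawyaw 1.8432 down [-0.1241  0.0116 -0.9922] F [ 0.3  0.1 -1.9] w 0.712(61.9mm) q [ 1.24  0.69 -0.94  1.7   0.62  1.2   1.95]
tip now [ 449.4 -335.9   13. ] D [-0.4  0.7 -2.5] roll -0.0006 max step mm 1.3
{"linear": [0.0013, -0.0001, 0.0003], "roll": -0.0003}, {"linear": [0.0013, -0.0001, 0.0003], "roll": -0.0003},
```

Request:
play_rows:
  targets:
    - {"linear":[0.001,0,0],"roll":0}
    - {"linear":[0.001,0,0],"roll":0}

```text
clock: 38.63
ee_pos: [471.8, -338.0, 191.8]
tcp_rot: [-0.525, 0.449, 0.6, 0.403]
contact_force: [-1.6, 2.1, 8.6]
width: 0.709
```

Request:
play_rows:
  targets:
    - {"linear":[0.001,0,0],"roll":0}

```text
clock: 38.72
ee_pos: [471.9, -337.9, 191.7]
tcp_rot: [-0.525, 0.449, 0.6, 0.402]
contact_force: [-6.2, 2.6, 18.8]
width: 0.708
```

Request:
play_rows:
  targets:
    - {"linear":[0.001,0,0],"roll":0}

```text
clock: 38.8
ee_pos: [471.9, -337.8, 191.7]
tcp_rot: [-0.525, 0.45, 0.6, 0.402]
contact_force: [-4.4, 2.3, 11.0]
width: 0.712
```

Seated (contact at z≈192). Release.

Request:
play_rows:
  targets:
    - {"linear":[0,0,0],"roll":0}
    - {"linear":[0,0,0],"roll":0}
    - {"linear":[0,0,0],"roll":0}
    - {"linear":[0,0,0],"roll":0}
    - {"linear":[0,0,0],"roll":0}
    - {"linear":[0,0,0],"roll":0}
  gripper: 15

```text
clock: 39.3
ee_pos: [472.5, -337.9, 192.7]
tcp_rot: [-0.526, 0.45, 0.599, 0.402]
contact_force: [0.4, 0.1, 1.0]
width: 0.929
```

```bash
python3 - <<'E'
from h import *
plan(449.6,-335.6,130,0.273-np.pi/2,5)
s,c,p,d,P=snap('w29')
E
```

```text
t 39.30 pos [ 472.5 -337.9  192.7] jawyaw 1.8433 down [-0.123   0.009  -0.9924] F [0.4 0.1 1. ] w 0.929(80.8mm) q [ 1.24  0.69 -0.94  1.7   0.62  1.2   1.95]
tip now [ 450.1 -336.3   12.1] D [ -0.5   0.7 117.9] roll -0.0005 max step mm 33.7
{"linear": [-0.0167, 0.002, 0.0008], "roll": -0.0001}, {"linear": [-0.0334, 0.004, 0.0016], "roll": -0.0001}, {"linear": [-0.0334, 0.004, 0.0016], "roll": -0.0001}, {"linear": [-0.0234, 0.0028, 0.0012], "roll": -0.0001}, {"linear": [-0.01, 0.0012, 0.0005], "roll": -0.0001},
```

View pics/w29.png

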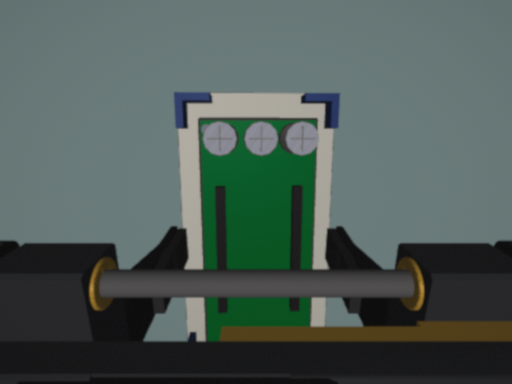

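Request:
play_rows:
  targets:
    - {"linear":[-0.012,0.0014,0.0003],"roll":0}
    - {"linear":[-0.03,0.0036,0.001],"roll":0}
    - {"linear":[-0.035,0.0042,0.001],"roll":0}
    - {"linear":[-0.035,0.0042,0.001],"roll":0}
    - {"linear":[-0.03,0.0036,0.001],"roll":0}
    - {"linear":[-0.02,0.002,0],"roll":0}
    - {"linear":[0,0,0],"roll":0}
    - {"linear":[0,0,0],"roll":0}
  gripper: 0

```text
clock: 40.02
ee_pos: [472.7, -338.9, 367.8]
tcp_rot: [-0.526, 0.448, 0.601, 0.402]
contact_force: [-0.2, 0.3, -1.3]
width: 1.001
```

```bash
python3 - <<'E'
from h import *
s,c,p,d,P=snap('w30')
rect(P,24,449,-335,80,3); rect(P,17,449,-335,100,2.5)
plan(250,-520,170,0.273-np.pi/2,8)
E
```

```text
z 24 n 5136 mean [ 445.8 -335.6   24.5] rect [ 449.3 -334.4] [138.2  62. ] yaw 0.2753
z 17 n 423 mean [ 443.1 -336.4   18.1] rect [ 448.4 -334.8] [163.6  86.3] yaw 0.2735
t 40.07 pos [ 472.9 -338.9  367.7] jawyaw 1.8463 down [-0.1233  0.0108 -0.9923] F [-0.1 -0.2  0.1] w 1.000(87.0mm) q [ 1.32  0.51 -1.05  1.54  0.46  1.48  2.07]
tip now [ 450.4 -336.9  187.1] D [-200.4 -183.1  -17.1] roll 0.0025 max step mm 41.8
{"linear": [0.0031, 0.0184, -0.0094], "roll": 0.0003}, {"linear": [0.0061, 0.0369, -0.0188], "roll": 0.0003}, {"linear": [0.0061, 0.0369, -0.0188], "roll": 0.0003}, {"linear": [0.0061, 0.0369, -0.0188], "roll": 0.0003}, {"linear": [0.0061, 0.0368, -0.0189], "roll": 0.0003}, {"linear": [0.0061, 0.0368, -0.0189], "roll": 0.0003}, {"linear": [0.0043, 0.0258, -0.0132], "roll": 0.0003}, {"linear": [0.0018, 0.011, -0.0057], "roll": 0.0003},
```

View pics/w30.png

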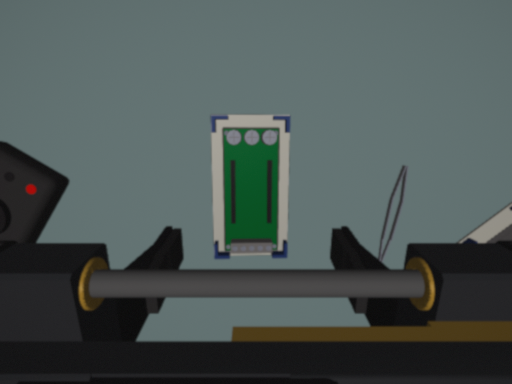

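```bash
python3 - <<'E'
from h import *
s,c,p,d,P=snap('t30','top')
s2,c2,p2,d2,P2=snap('s30','side')
rect(P,32,646,-168,28,4); rect(P,37,434,-9,45,4); rect(P,25,649,191,50,4)
save('t30o',ortho(c,p,20,350,800,-400,400,1))
E
```

```text
z 32 n 98 mean [ 647.7 -168.2   31.5] rect [ 647.5 -167.5] [41.9 37.6] yaw 0.0051
z 37 n 97 mean [436.1  -8.6  37.1] rect [435.6  -9.1] [45.4 65.6] yaw 0.9625
z 25 n 352 mean [649.6 191.1  25. ] rect [641.4 191.5] [ 63.  105.9] yaw 1.173
```

View pics/t30o.png

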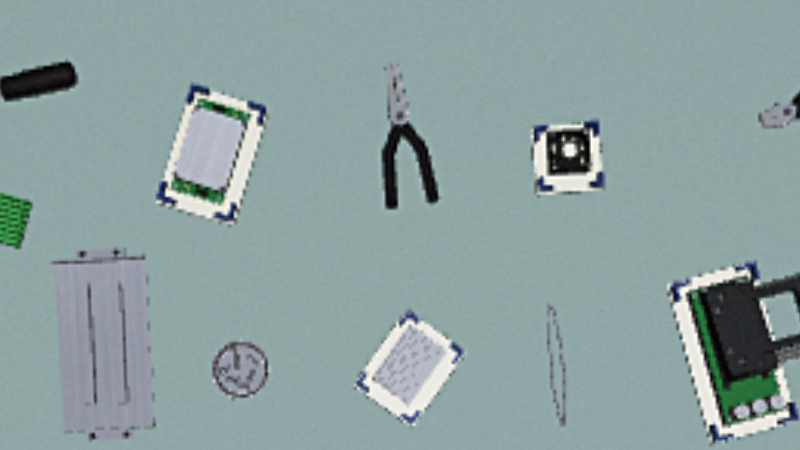

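View pics/s30.png

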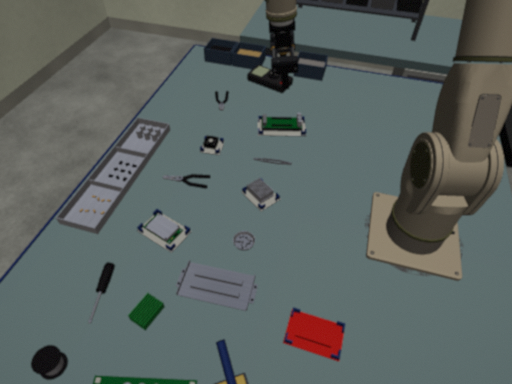

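```bash
python3 - <<'E'
from h import *
info(); print(env.sign_off())
E
```

```text
t 40.17 pos [ 472.4 -339.   365.7] jawyaw 1.8461 down [-0.1256  0.0126 -0.992 ] F [0.5 0.  1.1] w 0.999(86.9mm) q [ 1.32  0.51 -1.05  1.54  0.46  1.48  2.07]
the job is handed in; nothing more can be done
None
```

I moved the fan, heat sink, processor module and main board, in that order, from the pan into their cradles, and handed the job in at 40 s. The gripper was open and clear of everything, and the look-alikes were left alone.

Last camera checks, with each part's offset from its seat point:

| Part | Offset from seat | Angle error to cradle | Top surface |
|---|---|---|---|
| Fan | about 2 mm | under 0.01 rad | 31.5 mm |
| Heat sink | about 2 mm | under 0.01 rad | 37 mm |
| Processor module | about 2.5 mm (1 mm from the bracket centre seen by the wrist camera) | under 0.01 rad | 25 mm |
| Main board | about 1 mm | under 0.01 rad | 24.5 mm |

- **Seating:** All four top heights match parts lying flat on the foam, and the side and top pictures show the pan empty.
- **Set-down forces:** The highest reading at set-down was about 21 N (heat sink), with 12 N for the module and 19 N for the main board.
- **Gripper tilt:** The gripper's tilt drifted to about 0.12 rad over the job, and the moves could not correct it. By calculation the sink, module and main board came down about 2° out of level, then settled flat.
- **Check that disagreed:** The last top-camera box fit for the module was unreliable because the cradle brackets were mixed in, and the arm hid part of the main board from above. For those two I relied on the closer wrist-camera views.

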